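Ready the water analyser for storage

ROBOT

A 7-joint arm with a two-finger parallel gripper is mounted at the origin on the work surface. World frame = base frame: x ahead of the robot, y to its left, z up, the work surface at z = 0. Lengths are in m, angles in rad, forces in N, time in s.
With the tool pointing down it reaches from about 0.425 to 0.925 m from the base axis. Payload 6.8 kg.
Tool frame: the origin (TCP) lies at the very end of the fingers, on their centre line; the grasp point (between the pads) lies 19 mm behind it; z points along the fingers, y is the line along which they close (so a half turn about z gives the same grasp; the last joint's range is limited). The gripper opens to 85 mm and grips with 20 to 120 N. Pads are 22 mm wide; open, the fingers measure 114 mm over their backs; the gripper's body (76 mm by 85 mm) begins 54 mm behind the grasp point. The pads swing forward as they close: fully open they stand 13 mm farther back than shut.
Start: joints at [-1.334, 0.477, 0.022, 1.555, -0.011, 1.109, -0.083], TCP at [0.228, 0.635, 0.231] pointing down, gripper open.
Joint ranges: [-2.96, 2.96], [-0.34, 2.1], [-1.41, 1.46], [0.24, 2.44], [-1.37, 4.51], [0.17, 1.92], [-2.96, 2.96]. Speed limits (rad/s): [2.39, 2.39, 3.14, 3.14, 3.14, 3.14, 3.14].

INTERFACE

Orientations are given as a unit quaternion [w, x, y, z].
In Python, from station import bot gives the robot as it stands.
- The arm moves only by the tool jog_arm, never from a script. Its argument "motion" is a list of rows, each a list of 7 numbers: the turn, a rotation vector about the tool's x, y, z in rad, then the shift along the tool's x, y, z in mm, then the finger opening in mm, from 0 to 85.4. A call has 1 to 10 rows; each row is the pose to reach, as a shift and turn from the pose commanded when the call began, along the tool's axes at that moment; what a row does not reach only later rows make up. A row lasts 1/8 s, in which the tool goes at most 62.5 mm and 10.7 degrees, less where a joint would pass 70% of its speed; a pose out of reach is approached as far as the arm can. A call with a gripper value outside its range is refused whole. The fingers move at their own pace and stop on an object; "grip_force" is the grip in N (left out, the last holds). Time passes only in rows, so rows that repeat a pose let the fingers close. It gives the time, the measured TCP pose, the force, the opening and the grip force at its end, in the units of the state.
- bot.get_obs(): the state, without advancing time (a new reading comes with each control period).
- bot.read_camera(name): name is "side" or "top"; returns a dict with "pixels" (480x640x3 uint8, red, green, blue), "camera_matrix" (3x3 intrinsics, pixels), "T" (4x4, takes a point from camera to world coordinates). Camera axes: x right, y down, z forward; pixel columns grow to the right and rows downward; lengths in m; the calibration is good to about 2 mm. A picture is of the moment at which its call begins. There is no depth.
- bot.hand_in(): hands the job in; it is judged then, once.
Trained networks look in a picture, given as the dict that the camera call returned (one of the last four; its "shot" number tells which), for a name from the list of things; names that differ only in an ending like _2 or _b are one class to them, and where a whole thing is asked for, a point or a joint stands for the part that bears it (a point fixed in the world has none). Each returns a list of dicts, best first, with "score" (0 to 1); they miss things now and then, are a little off and sometimes report something else, mostly with a low value. They report only what shows in the picture. A call takes as long as a camera call.
- bot.spot_in(thing, picture): "xy" ([column, row] in pixels, amid what is visible of it).
- bot.tip_of(thing, picture): "xy" ([column, row] in pixels: a listed point, or the origin of a listed thing).
The state is a dict: "t": time; "q": joint angles; "joint_vel": joint speeds; "joint_torque": joint torques, N m; "eef_pos": TCP position; "tool_rot": TCP orientation; "contact_force": force on the tool from outside, world axes, zero at the start; "torque": the same for the moment, N m; "gripper_width": opening from 0.0 (shut) to 1.0 (fully open); "grasp_force": force on a finger pad.
Only numpy, scipy, OpenCV 4.12 (cv2) and the standard library are available. Lean on these libraries where they do the work, as an engineer would, in place of code of your own. Each camera call takes 0.05 s, during which the arm holds its last target. There are 200 camera calls.

TASK

Ready the analyser for storage. Send every spent battery pack through the sprung flap of the return box, so that the flap shuts behind it. Lay the white desiccant cassette in the empty battery bay, then refit the bay's cover over it: with its top edge raised, hook its lip under the black ledge, and only then swing the top edge down until the cover lies flush; do not knock over the tall glass cylinder, the beaker or the wash bottle.

Things in the scene. Friction and masses are not known exactly. Their poses are not given: they have to be found in the camera images.
- return_box: Battery return box: fixed grey sheet-metal box, 200 wide, with a slippery steel loading deck before its mouth. Origin on the table under the middle of the deck's inner edge; z up, x is the way in. Deck: level, 150 above the table, 130 wide, from x=-110 to 0. Inside, x 0 to 385, a slippery ramp falls at 45 degrees: a pack pushed over the edge slides in by itself.
- box_edge (a point): Middle of the deck's inner edge, at deck height, in the mouth (150 wide). Axes as return_box. The shut flap rises from here leaning inwards to its hinge, 38 farther in and 56 higher; the box's roof begins 34 farther in, its top 64 above the deck.
- return_flap (a joint): Angle of the box's black, slippery flap, 142 wide and 65 long, hinged along its top edge: 0 shut, grows as its lower edge is pushed inwards (up to 1.45). A light spring shuts it (about 0.5 to 1 N at its lower edge).
- bay: Open battery bay in the sloping top of a grey analyser fixed on the table. Origin: middle of the opening, on the flat rim that bears the cover, 75 above the table; x up the slope (15 degrees), y across, z square out of it. Well: x -73 to 45, y -48 to 48, floor at z=-32. Raised edges 8 high round the rim: inner faces at y=-63, y=63 and x=57. Outer edges: x -83 to 72, y -72 to 72.
- bay_ledge (a point): Middle of the free lower edge of the black ledge across the bay's lower end (x=-60.5, z=7 in the bay's frame, whose axes it has). The ledge is 5 thick and 126 long in y; beneath it a pocket 12.5 deep in x for the lip, closed by a wall at the bay's x=-73, open to the well below.
- cover_grip (a point): The bay's loose grey cover, 0.22 kg: centre of its black grip rib. Axes: x from lip end to top edge, z out of its outer face (up as it lies). From here: plate x -67 to 43, y -57 to 57, z -22 to -14; rib x -7 to 7, y -30 to 30, z -14 to 14. Shut, its axes are parallel to the bay's and this point is at x=12, y=0, z=22 in the bay's frame (play 2 to 3 mm in x, 6 in y).
- cover_lip (a point): Middle of the end of the cover's lip, half-way through its thickness: 82 towards the lip end from cover_grip, 20 below it, same axes. The lip is 4 thick, flush with the plate's underside, 88 wide, and stands 15 out from the plate's lower end. Shut, it is at x=-70, z=2 in the bay's frame.
- cassette_mid (a point): Desiccant cassette: loose flat white box with dark slots on top, 64 (x) by 34 (y) by 26 (z), 80 g. Centre of it.
- measuring_cylinder: Tall glass measuring cylinder, 204 high, foot 84 across, standing at the back. Origin under its foot.
- beaker: Glass beaker, 76 across, 100 high, standing at the back. Origin under it.
- wash_bottle: White wash bottle, 66 across, 160 high, standing at the left. Origin under it.
- pack1_mid (a point): Spent battery pack: loose black block of smooth plastic, 72 (x) by 44 (y) by 36 (z), 0.25 kg, brass contacts on its +x end. Its centre. May be absent.
- pack2_mid (a point): Spent battery pack: loose black block of smooth plastic, 72 (x) by 44 (y) by 36 (z), 0.25 kg, brass contacts on its +x end. Its centre. May be absent.
- pack3_mid (a point): Spent battery pack: loose black block of smooth plastic, 72 (x) by 44 (y) by 36 (z), 0.25 kg, brass contacts on its +x end. Its centre. May be absent.
- pack4_mid (a point): Spent battery pack: loose black block of smooth plastic, 72 (x) by 44 (y) by 36 (z), 0.25 kg, brass contacts on its +x end. Its centre. May be absent.

How it is judged:
On the way, in this order (a step that is already met when the one before it is completed fails the run):
1. the cassette lies in the battery bay (x of cassette_mid in the frame of bay between -0.06 and 0.045 m and y of cassette_mid in the frame of bay between -0.048 and 0.048 m and z of cassette_mid in the frame of bay between -0.034 and -0.012 m and contact force between the fingers and cassette below 0.5 N), for 0.2 s.
2. the cover's lip is under the ledge while its top edge is still raised (more than 6 degrees) (x of cover_lip in the frame of bay between -0.076 and -0.0635 m and y of cover_lip in the frame of bay between -0.008 and 0.008 m and z of cover_lip in the frame of bay between -0.015 and 0.006 m and angle between the z axis of cover_grip and the z axis of bay, either way round between 0.105 and 0.7 rad), for 0.1 s.
3. the cover is swung shut (x of cover_lip in the frame of bay between -0.076 and -0.064 m and y of cover_lip in the frame of bay between -0.008 and 0.008 m and z of cover_lip in the frame of bay below 0.006 m and angle between the z axis of cover_grip and the z axis of bay, either way round below 0.04 rad and z of cover_grip in the frame of bay between 0.018 and 0.0255 m), for 0.2 s.
At the end, for the whole second after the job is handed in: Every spent pack is inside the return box and its flap is shut (within 0.08 rad); the cassette lies in the bay; the cover lies shut and still over it: lip under the ledge, flush within about 3 mm and 2.3 degrees, within 8 mm of the middle across the slope (all of step 3 and x of pack1_mid in the frame of return_box between 0.05 and 0.385 m and y of pack1_mid in the frame of return_box between -0.094 and 0.094 m and z of each of pack1_mid, pack2_mid, pack3_mid, pack4_mid in the frame of return_box below 0.205 m and x of pack2_mid in the frame of return_box between 0.05 and 0.385 m and y of pack2_mid in the frame of return_box between -0.094 and 0.094 m and x of pack3_mid in the frame of return_box between 0.05 and 0.385 m and y of pack3_mid in the frame of return_box between -0.094 and 0.094 m and x of pack4_mid in the frame of return_box between 0.05 and 0.385 m and y of pack4_mid in the frame of return_box between -0.094 and 0.094 m and value of joint return_flap below 0.08 rad and x of cassette_mid in the frame of bay between -0.06 and 0.045 m and y of cassette_mid in the frame of bay between -0.048 and 0.048 m and z of cassette_mid in the frame of bay between -0.034 and -0.012 m and contact force between the fingers and cover below 0.5 N and linear speed of cover below 0.02 m/s); the robot touches nothing.
It fails at once if the measuring cylinder is knocked over (angle between measuring_cylinder's own z axis and vertical above 0.6 rad).
It fails at once if the beaker is knocked over (angle between beaker's own z axis and vertical above 0.6 rad).
It fails at once if the wash bottle is knocked over (angle between wash_bottle's own z axis and vertical above 0.6 rad).
Of pack1, pack2, pack3, pack4 only 2 to 4 are there at a start; the rules pass over those that are not, and their reading is None.
At some moment in a run one of cassette, pack1, pack2, pack3, pack4 may be knocked a few centimetres aside while the robot is not near it.
It also fails if it takes over 210 s, if anything falls off the work surface, if the arm or the gripper's body presses on something with over 40 N, if the wrist force passes 120 N, or if a joint passes its speed limit or range.

## Working session

There is one attempt and no reset: what is moved stays moved. The work goes in short steps, Python scripts to look and compute and a tool call to move; the robot and the scene stay as the last step left them, time stands still between calls to the robot, and variables do not carry over. Pictures are saved under pics/ and viewed, at most 14 in all, crops included, and the job is handed in when it is done.

Besides the shell and the picture viewer there is one more tool, called after "Emit:" as name([rows], argument=value, ...), one row to a line, values as JSON. jog_arm: Moves the arm, as the interface text tells. Its arguments: {"type":"object","properties":{"motion":{"type":"array"},"grip_force":{"type":"number"}},"required":["motion"]}

```bash
ls; mkdir -p pics; python3 - <<'E'
from station import bot
import cv2
o=bot.get_obs()
for k in o: print(k,o[k])
for n in ("side","top"):
    p=bot.read_camera(n); print(n,p["camera_matrix"],p["T"])
    cv2.imwrite(f"pics/{n}0.png",p["pixels"][:,:,::-1])
    for t in ["return_box","box_edge","bay","bay_ledge","cover_grip","cover_lip","cassette_mid","measuring_cylinder","beaker","wash_bottle","pack1_mid"]:
        print(t,[(r["xy"],r["score"]) for r in bot.tip_of(t,p)][:5])
E
```

```text
pics
t 0.0
q [-1.33408692  0.47782575  0.02230707  1.55641267 -0.01147408  1.10930416
 -0.08311052]
joint_vel [ 0.00171234 -0.00146043 -0.00017842 -0.00044153 -0.00042246  0.00024676
 -0.00138499]
joint_torque [ 6.27164500e-04 -5.96463668e+01  1.60892006e+00 -2.81177455e+01
  1.25754270e-02  9.45061678e-03 -6.17493470e-06]
eef_pos [0.22796772 0.6347278  0.23032427]
tool_rot [-8.47881005e-05  1.71526180e-01  9.85179141e-01 -9.07073953e-04]
contact_force [-0.60814149 -0.06991707  0.31021819]
torque [-0.00906612 -0.0143471   0.02087928]
grasp_force 0.0
gripper_width 1.0028348847133033
side [[510.67339089   0.         318.98261211]
 [  0.         510.67339089 242.02184777]
 [  0.           0.           1.        ]] [[ 9.53891391e-01 -2.13456842e-01  2.11015142e-01  2.68136386e-01]
 [-3.00150336e-01 -6.76038437e-01  6.72964938e-01 -8.34109790e-01]
 [-9.94623886e-04 -7.05271726e-01 -7.08936388e-01  1.04733057e+00]
 [ 0.00000000e+00  0.00000000e+00  0.00000000e+00  1.00000000e+00]]
return_box [([250.9, 204.1], 0.94)]
box_edge [([247.6, 161.7], 0.56)]
bay [([352.0, 408.3], 0.65), ([253.0, 20
[... 523 characters left out ...]
7  0.03031018  0.01448597  0.02096495]
 [-0.0179614  -0.11772869 -0.99288335  1.84440615]
 [ 0.          0.          0.          1.        ]]
return_box [([215.1, 284.6], 0.93), ([283.4, 234.3], 0.71)]
box_edge [([210.3, 286.0], 0.86)]
bay [([477.1, 261.8], 0.92), ([360.1, 164.2], 0.33)]
bay_ledge [([458.8, 273.3], 0.86), ([358.7, 167.9], 0.32)]
cover_grip [([326.6, 277.4], 0.69)]
cover_lip [([320.6, 254.1], 0.94)]
cassette_mid [([394.6, 197.2], 0.47)]
measuring_cylinder [([302.1, 169.9], 0.59)]
beaker [([364.0, 165.7], 0.97)]
wash_bottle [([192.9, 330.0], 0.83), ([307.2, 208.7], 0.71), ([302.0, 170.5], 0.68)]
pack1_mid [([348.2, 200.3], 0.59), ([396.1, 196.1], 0.24), ([321.3, 254.7], 0.22)]
```

View pics/side0.png

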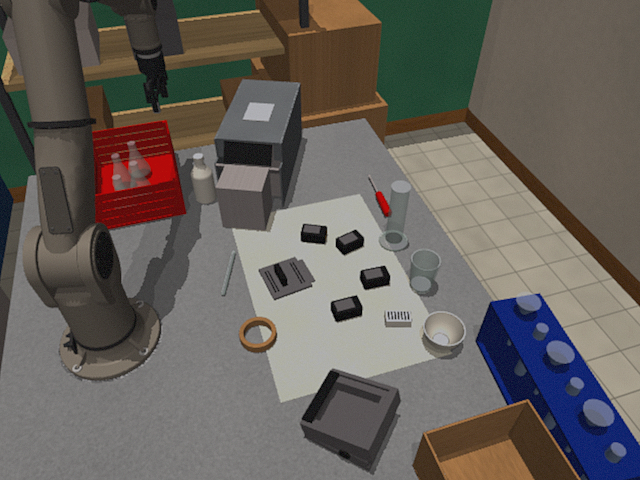

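View pics/top0.png

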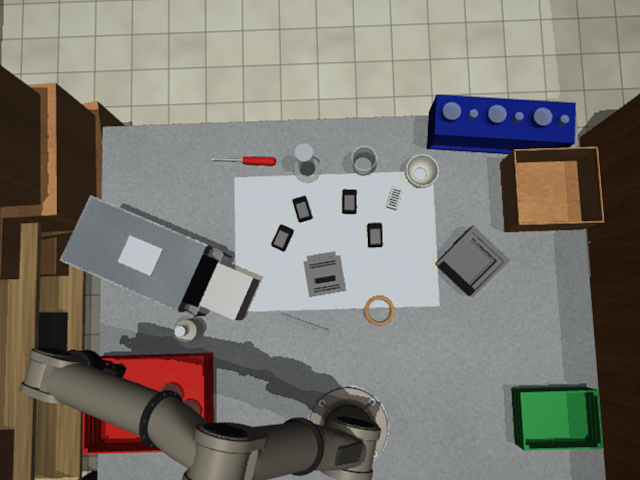

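```bash
cat > h.py <<'E'
from station import bot
import numpy as np, cv2, itertools
from scipy.spatial.transform import Rotation as R
from scipy.optimize import minimize, least_squares
def shots(): return [bot.read_camera(n) for n in ("top","side")]
def proj(p,X):
    T=np.linalg.inv(p["T"]); X=np.atleast_2d(X)@T[:3,:3].T+T[:3,3]
    u=X@p["camera_matrix"].T; return u[:,:2]/u[:,2:]
def ray(p,uv):
    d=p["T"][:3,:3]@np.linalg.solve(p["camera_matrix"],[uv[0],uv[1],1]); return p["T"][:3,3],d/np.linalg.norm(d)
def onz(p,uv,z):
    c,d=ray(p,uv); return c+d*(z-c[2])/d[2]
def tri(ps,uvs):
    A=np.zeros((3,3));b=np.zeros(3);L=[]
    for p,uv in zip(ps,uvs):
        c,d=ray(p,uv);M=np.eye(3)-np.outer(d,d);A+=M;b+=M@c;L.append((c,M))
    X=np.linalg.solve(A,b); return X,max(np.linalg.norm(M@(X-c)) for c,M in L)
def tips(ps,th):
    return [bot.tip_of(th,p) for p in ps]
def tri1(ps,th):
    a=tips(ps,th)
    if not(a[0] and a[1]): return None
    best=None
    for i in a[0]:
        for j in a[1]:
            X,e=tri(ps,[i["xy"],j["xy"]])
            s=i["score"]+j["score"]-e*50
            if best is None or s>best[0]: best=(s,X,e,i["score"],j["score"])
    return best
def box(lo,hi): return np.array(list(itertools.product(*zip(lo,hi))),float)
PACK=[box((-.036,-.022,-.018),(.036,.022,.018))]
COVER=[box((-.067,-.057,-.022),(.043,.057,-.014)),box((-.082,-.044,-.022),(-.067,.044,-.018)),box((-.007,-.03,-.014),(.007,.03,.014))]
def sil(p,parts,Rm,t,S=4,off=(0,0),sz=(400,400)):
    m=np.zeros(sz,np.uint8)
    for b in parts:
        u=(proj(p,b@Rm.T+t)-off)*S+S/2
        cv2.fillConvexPoly(m,cv2.convexHull(np.round(u*16).astype(np.int32)),1,shift=4)
    return m
def fitmask(ps,masks,parts,x0,z,half=50,yaws=(0,)):
    """masks: per camera full mask (bool) ; fit x,y,yaw"""
    S=4;W=half*2;data=[]
    for p,m in zip(ps,masks):
        c=np.round(proj(p,[x0[0],x0[1],z])[0]).astype(int)-half
        mm=cv2.copyMakeBorder(m.astype(np.float32),W,W,W,W,cv2.BORDER_CONSTANT)[c[1]+W:c[1]+2*W,c[0]+W:c[0]+2*W]
        data.append((p,cv2.resize(mm,None,fx=S,fy=S,interpolation=cv2.INTER_LINEAR),c))
    def cost(v):
        r=R.from_euler("z",v[2]*10).as_matrix();t=np.array([v[0],v[1],z]);s=0
        for p,m,c in data:
            q=sil(p,parts,r,t,S,c,m.shape); s+=np.abs(q-m).sum()/q.sum()
        return s
    best=None
    for y in yaws:
        s0=np.array([x0[0],x0[1],y/10]);sx=np.vstack([s0,s0+[.008,0,0],s0+[0,.008,0],s0+[0,0,.03]])
        o=minimize(cost,s0,method="Nelder-Mead",options=dict(initial_simplex=sx,xatol=1e-5,fatol=1e-4))
        if best is None or o.fun<best[1]: best=((o.x[0],o.x[1],o.x[2]*10),o.fun)
    return best
def blobs(p,th=70,amin=60,amax=900):
    g=p["pixels"].max(2); m=(g<th).astype(np.uint8)
    cs,_=cv2.findContours(m,cv2.RETR_EXTERNAL,cv2.CHAIN_APPROX_NONE)
    out=np.zeros_like(m);L=[]
    for c in cs:
        if amin<cv2.contourArea(c)<amax:
            cv2.drawContours(out,[c],-1,1,-1);M=cv2.moments(c);L.append((M["m10"]/M["m00"],M["m01"]/M["m00"]))
    return out,L
def packs(ps,zmax=.04):
    (mt,lt),(ms,ls)=blobs(ps[0]),blobs(ps[1]);res=[]
    for a in lt:
        X=onz(ps[0],a,.018)
        for b in ls:
            Y,e=tri(ps,[a,b])
            if e<.008 and -.01<Y[2]<.05 and .3<np.hypot(*Y[:2])<1:
                f=fitmask(ps,[mt,ms],PACK,Y,.018,30,(0,.8,1.6,2.4))
                res.append((np.round(Y,3),np.round(f[0],4),round(f[1],3)))
    return res
E
python3 - <<'E'
from h import *
ps=shots()
for r in packs(ps): print(r)
for t in ["return_box","box_edge","bay","bay_ledge","cover_grip","cover_lip","cassette_mid","measuring_cylinder","beaker","wash_bottle"]:
    b=tri1(ps,t); print(t,None if b is None else (b[1].round(4),round(b[2],4),b[3:]))
for i in (0,1): print([[np.round(r["xy"],0).tolist(),r["score"]] for r in bot.spot_in("pack1_mid",ps[i])])
t,s=[p["pixels"][:,:,::-1] for p in ps]
def z(im,x,y): return cv2.resize(im[y:y+100,x:x+133],(798,600),interpolation=cv2.INTER_CUBIC)
cv2.imwrite("pics/bay_s.png",z(s,285,365));cv2.imwrite("pics/bay_t.png",z(t,410,212))
cv2.imwrite("pics/box_s.png",z(s,190,130));cv2.imwrite("pics/box_t.png",z(t,160,235))
E
```

```text
(array([0.439, 0.053, 0.023]), array([0.44  , 0.0591, 1.3598]), np.float64(1.377))
(array([0.573, 0.18 , 0.009]), array([0.5706, 0.1797, 2.6785]), np.float64(1.278))
(array([ 0.57 , -0.103,  0.02 ]), array([ 0.57  , -0.1019,  3.107 ]), np.float64(0.771))
(array([0.657, 0.116, 0.019]), array([0.6583, 0.1167, 0.261 ]), np.float64(1.127))
(array([ 0.676, -0.028,  0.019]), array([ 0.6759, -0.0278, -0.0324]), np.float64(0.895))
return_box (array([4.349e-01, 3.790e-01, 1.000e-04]), np.float64(0.0002), (0.61, 0.85))
box_edge (array([0.426 , 0.3705, 0.1778]), np.float64(0.0042), (0.79, 0.68))
bay (array([ 0.4731, -0.394 ,  0.1128]), np.float64(0.0023), (0.97, 0.72))
bay_ledge (array([ 0.4441, -0.3427,  0.0613]), np.float64(0.0078), (0.95, 0.89))
cover_grip (array([0.4318, 0.0483, 0.0373]), np.float64(0.0038), (0.84, 0.68))
cover_lip (array([0.5181, 0.0598, 0.0078]), np.float64(0.0006), (0.92, 0.69))
cassette_mid (array([ 0.6871, -0.1733,  0.0127]), np.float64(0.0041), (0.53, 0.7))
measuring_cylinder (array([ 0.7885,  0.1165, -0.0188]), np.float64(0.0034), (0.65, 0.88))
beaker (array([ 0.7928, -0.0719, -0.0017]), np.float64(0.0022), (0.94, 0.56))
wash_bottle (array([0.3045, 0.457 , 0.0057]), np.float64(0.0027), (0.6, 0.62))
[[[349.0, 201.0], 0.74], [[324.0, 277.0], 0.73]]
[[[373.0, 277.0], 0.71]]
```

View pics/bay_s.png

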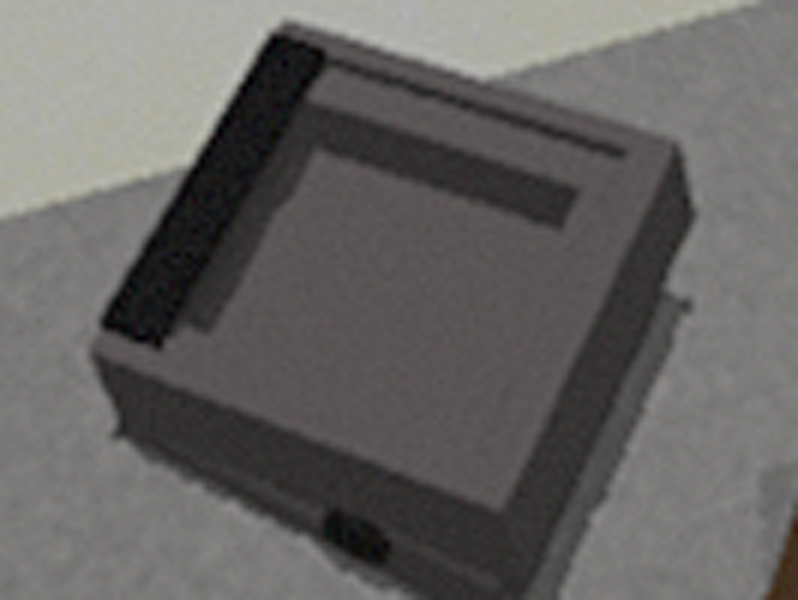

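View pics/bay_t.png

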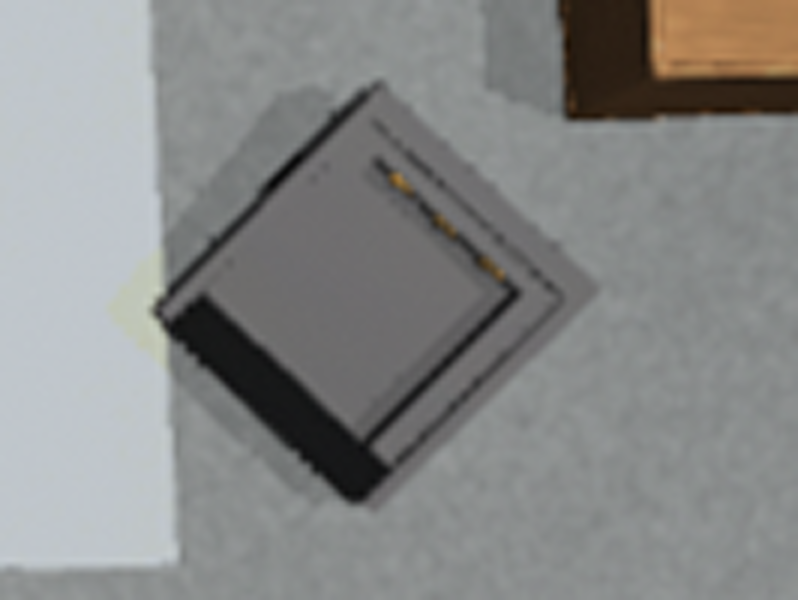

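View pics/box_s.png

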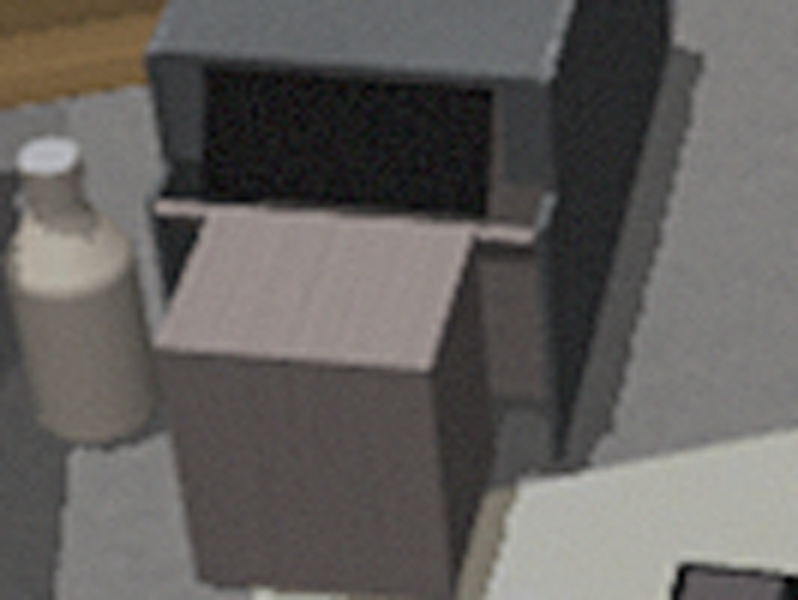

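View pics/box_t.png

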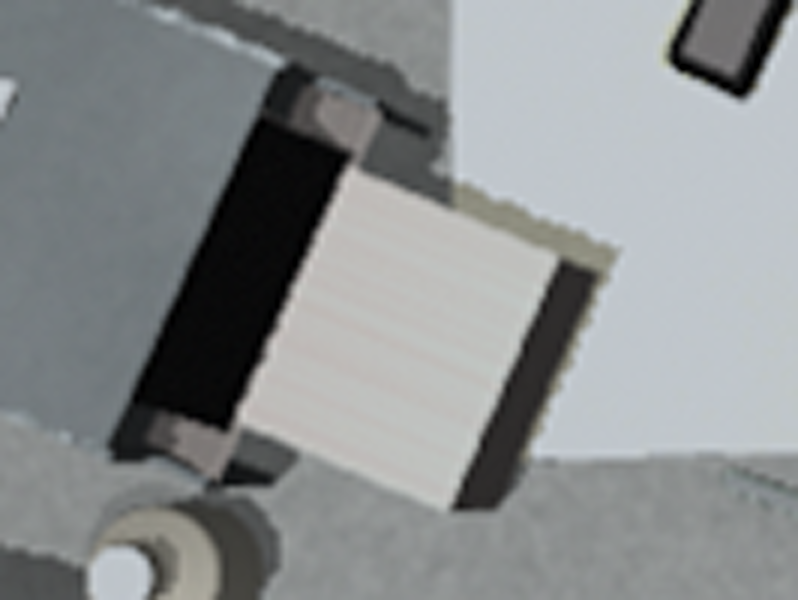

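```bash
cat > fix.py <<'E'
from h import *
ps=shots()
def fit(obs,pitch,x0):
    def Tm(v): return R.from_euler("ZY",[v[3],-pitch]).as_matrix(),np.array(v[:3])
    def f(v,raw=False):
        Rm,t=Tm(v);r=[]
        for ci,org,uv,X in obs: r.append(proj(ps[ci],Rm@X+t)[0]-(np.array(org)+np.array(uv)/6-.5+.5/6))
        return np.array(r) if raw else np.ravel(r)
    o=least_squares(f,x0,loss="soft_l1"); return o.x,f(o.x,True),f
S=(285,365);T=(410,212);mm=lambda *a:np.array(a)/1000
ob=[(1,S,(285,22),mm(-83,72,8)),(1,S,(95,350),mm(-83,-72,8)),(1,S,(680,148),mm(72,72,8)),
(1,S,(325,55),mm(-60.5,63,12)),(1,S,(155,348),mm(-60.5,-63,12)),
(0,T,(158,310),mm(-83,72,8)),(0,T,(355,503),mm(-83,-72,8)),(0,T,(378,82),mm(72,72,8)),(0,T,(600,290),mm(72,-72,8)),
(0,T,(205,297),mm(-60.5,63,12)),(0,T,(388,468),mm(-60.5,-63,12))]
v,r,f=fit(ob,np.radians(15),[.47,-.39,.075,-.8]); print("bay",v.round(4),"\n",r.round(1).tolist())
S=(190,130);T=(160,235)
ob=[(1,S,(155,350),mm(-110,65,150)),(1,S,(435,370),mm(-110,-65,150)),(1,S,(208,212),mm(0,65,150)),(1,S,(478,238),mm(0,-65,150)),
(0,T,(560,260),mm(-110,-65,150)),(0,T,(455,508),mm(-110,65,150)),(0,T,(355,165),mm(0,-65,150)),(0,T,(240,425),mm(0,65,150))]
v,r,f=fit(ob,0,[.43,.38,0,1.2]); print("box",v.round(4),"\n",r.round(1).tolist())
# shape fits: cover mask = greyish on paper
ims=[p["pixels"].astype(int) for p in ps]
for X in [(.44,.055),(.57,.18),(.57,-.102),(.658,.116),(.676,-.028),(.687,-.173)]:
    u=[np.round(proj(p,[*X,.02])[0]).astype(int) for p in ps]
    print(X,u,[np.sort(im[c[1]-25:c[1]+26,c[0]-25:c[0]+26].max(2).ravel())[::260].tolist() for im,c in zip(ims,u)])
t,s=[p["pixels"][:,:,::-1] for p in ps]
g=[cv2.resize(im[y:y+95,x:x+130],(520,300) and (390,285),interpolation=cv2.INTER_CUBIC) for im,x,y in ((t,265,180),(s,290,215),(t,280,235),(s,235,235))]
cv2.imwrite("pics/m.png",np.vstack([np.hstack(g[:2]),np.hstack(g[2:])]))
E
python3 fix.py
```

```text
bay [ 0.4792 -0.3864  0.0724 -0.8036] 
 [[0.7, 0.1], [-0.6, 0.8], [0.4, -0.3], [0.7, -0.5], [0.4, -0.1], [-0.8, 0.2], [2.2, 2.2], [0.1, 0.5], [-0.2, 0.2], [-1.0, -0.7], [-0.0, 0.7]]
box [4.288e-01 3.769e-01 3.000e-04 1.151e+00] 
 [[0.0, 0.6], [-0.4, 0.7], [0.9, -0.2], [-0.2, -1.5], [0.7, -0.7], [-0.0, 0.9], [-0.7, 0.3], [-0.0, -0.4]]
(0.44, 0.055) [array([324, 279]), array([281, 275])] [[14, 87, 115, 118, 119, 122, 192, 202, 203, 204, 212], [0, 56, 85, 92, 94, 98, 173, 175, 176, 177, 190]]
(0.57, 0.18) [array([282, 238]), array([314, 233])] [[0, 84, 166, 201, 202, 203, 203, 204, 204, 204, 213], [0, 27, 121, 173, 174, 175, 175, 176, 177, 178, 191]]
(0.57, -0.102) [array([374, 235]), array([346, 308])] [[0, 106, 199, 201, 203, 203, 203, 204, 204, 204, 214], [0, 23, 88, 160, 174, 174, 175, 176, 176, 177, 190]]
(0.658, 0.116) [array([302, 209]), array([350, 242])] [[0, 64, 152, 201, 203, 203, 203, 204, 204, 204, 213], [0, 28, 107, 173, 174, 175, 175, 176, 176, 178, 190]]
(0.676, -0.028) [array([349, 201]), array([375, 277])] [[0, 106, 199, 201, 202, 203, 203, 204, 204, 204, 214], [0, 24, 93, 165, 174, 175, 175, 176, 176, 177, 190]]
(0.687, -0.173) [array([396, 196]), array([401, 318])] [[57, 163, 192, 201, 202, 203, 203, 203, 204, 204, 213], [32, 116, 156, 173, 174, 175, 175, 176, 176, 177, 205]]
```

View pics/m.png

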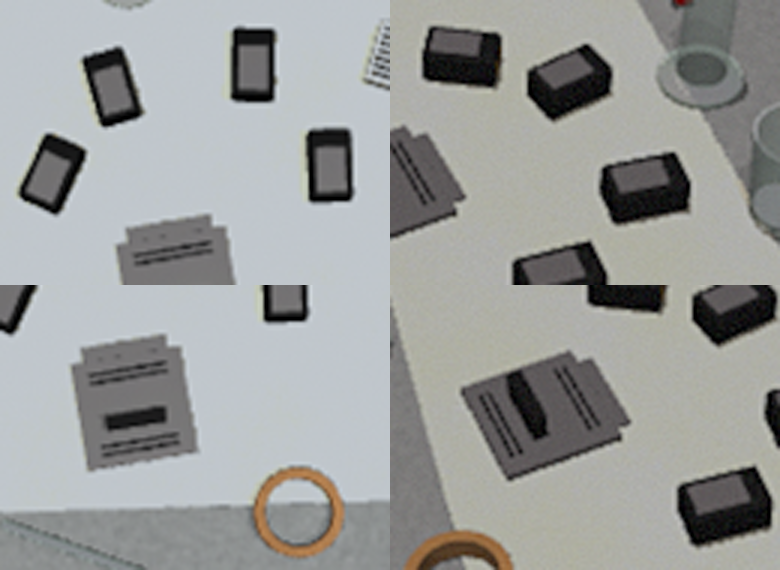

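```bash
cat >> h.py <<'E'
def mask(p,th,amin,amax):
    m=(p["pixels"].max(2)<th).astype(np.uint8)
    cs,_=cv2.findContours(m,cv2.RETR_EXTERNAL,cv2.CHAIN_APPROX_NONE)
    out=np.zeros_like(m);L=[]
    for c in cs:
        if amin<cv2.contourArea(c)<amax:
            cv2.drawContours(out,[c],-1,1,-1);M=cv2.moments(c);L.append((M["m10"]/M["m00"],M["m01"]/M["m00"]))
    return out,L
def packs(ps):
    (mt,lt),(ms,ls)=mask(ps[0],140,150,700),mask(ps[1],120,250,1200);res=[]
    for a in lt:
        for b in ls:
            Y,e=tri(ps,[a,b])
            if e<.008 and -.01<Y[2]<.05 and .3<np.hypot(*Y[:2])<1:
                f=fitmask(ps,[mt,ms],PACK,Y,.018,30,(0,.8,1.6,2.4))
                if f[1]<.6: res.append((Y.round(3).tolist(),np.round(f[0],4).tolist(),round(f[1],3)))
    return res
BAY=np.array([.4792,-.3864,.075]);BYAW=-.8036
BR=R.from_euler("ZY",[BYAW,-np.radians(15)]).as_matrix()
BOX=np.array([.4288,.3769,0]);XYAW=1.151
BXR=R.from_euler("z",XYAW).as_matrix()
def down(phi):
    y=np.array([np.cos(phi),np.sin(phi),0]);z=np.array([0,0,-1.]);return np.c_[np.cross(y,z),y,z]
def cur():
    o=bot.get_obs();q=o["tool_rot"];return np.array(o["eef_pos"]),R.from_quat([*q[1:],q[0]]).as_matrix()
def rows(tg,start=None):
    """print turn, shift (mm) rel. start, and rows needed for each leg"""
    p0,R0=start if start else cur();lp,lr=p0,R0
    for p,r in tg:
        rv=R.from_matrix(R0.T@r).as_rotvec();s=R0.T@(np.array(p)-p0)*1000
        n=max(np.linalg.norm(p-lp)*1000/62.5,np.degrees(np.linalg.norm(R.from_matrix(lr.T@r).as_rotvec()))/10.7)
        print(rv.round(3).tolist(),s.round(1).tolist(),"n=%.1f"%n);lp,lr=np.array(p),r
    return lp,lr
def near(phi,p):
    az=np.arctan2(p[1],p[0]);d=(phi-az+np.pi/2)%np.pi-np.pi/2;return az+d
E
cat > fix2.py <<'E'
from h import *
E
python3 - <<'E'
from h import *
ps=shots()
for r in packs(ps): print(r)
mt,_=mask(ps[0],150,700,3000);ms,_=mask(ps[1],132,800,5000)
for y in (3.27,):
  f=fitmask(ps,[mt,ms],COVER,(.435,.05),.022,50,(y,y+np.pi));print("cover",f)
t,s=[p["pixels"][:,:,::-1] for p in ps]
cv2.imwrite("pics/cas.png",np.hstack([cv2.resize(im[y:y+40,x:x+40],(400,400),interpolation=cv2.INTER_CUBIC) for im,x,y in ((t,375,177),(s,380,298))]))
E
```

```text
cover ((np.float64(0.435), np.float64(0.05), np.float64(3.27)), np.float64(2.0))
```

View pics/cas.png

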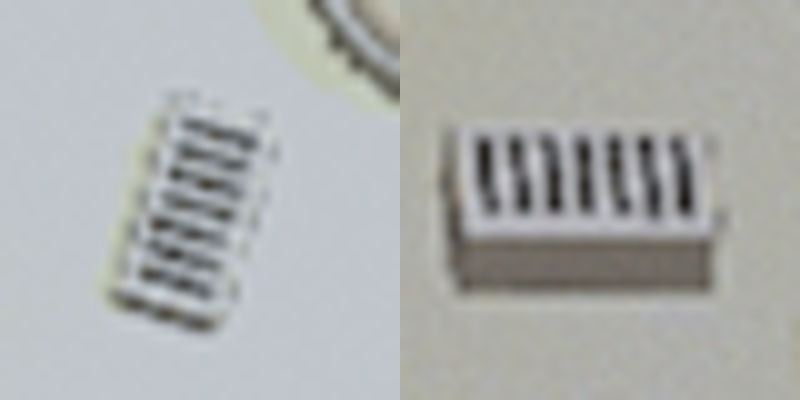

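```bash
python3 - <<'E'
s=open('h.py').read()
i=s.index("def mask(")
a,b=s[:i],s[i:]
b=b.replace("cs,_=cv2.findContours(m,cv2.RETR_EXTERNAL,","cs,h=cv2.findContours(m,cv2.RETR_CCOMP,").replace("    for c in cs:\n        if amin","    for c,hh in zip(cs,h[0]):\n        if hh[3]<0 and amin",1)
open('h.py','w').write(a+b)
E
python3 - <<'E'
from h import *
ps=shots()
for r in packs(ps): print(r)
mt,_=mask(ps[0],150,700,3000);ms,_=mask(ps[1],132,800,5000)
f=fitmask(ps,[mt,ms],COVER,(.435,.05),.022,50,(3.27,3.27+np.pi));print("cover",f)
ob=[(1,380,298,55,130,-32,17,13),(1,380,298,312,135,32,17,13),(1,380,298,312,240,32,-17,13),(1,380,298,62,235,-32,-17,13),(1,380,298,310,290,32,-17,-13),(1,380,298,62,290,-32,-17,-13),
(0,375,177,165,95,32,17,13),(0,375,177,112,292,-32,17,13),(0,375,177,270,125,32,-17,13)]
def F(v): return np.ravel([proj(ps[c],R.from_euler("z",v[3]).as_matrix()@(np.array([x,y,z])/1000)+v[:3])[0]-[ox+u/10-.45,oy+w/10-.45] for c,ox,oy,u,w,x,y,z in ob])
o=least_squares(F,[.687,-.17,.013,-.3],loss="soft_l1");print("cas",o.x.round(4),F(o.x).reshape(-1,2).round(1).tolist())
E
```

```text
cover ((np.float64(0.43871326042475006), np.float64(0.053383663177478294), np.float64(3.2766922566617875)), np.float64(0.10681259505744484))
cas [ 0.6832 -0.166   0.0102 -0.3214] [[-0.1, -0.6], [-0.2, -0.8], [1.4, -0.2], [0.2, 0.0], [0.2, 1.1], [-0.8, 0.7], [0.0, 0.1], [-0.5, 0.1], [0.2, 0.2]]
```

```bash
python3 - <<'E'
from h import *
ps=shots()
(mt,lt),(ms,ls)=mask(ps[0],140,150,700),mask(ps[1],120,250,1200)
print(np.round(lt),np.round(ls))
for X in [(.57,.18),(.57,-.102),(.658,.116),(.676,-.028)]:
    print(X,fitmask(ps,[mt,ms],PACK,X,.018,30,(0,.8,1.6,2.4)))
E
```

```text
[[248. 300.]
 [282. 237.]
 [375. 235.]
 [302. 209.]
 [349. 201.]
 [299. 164.]
 [360. 162.]
 [205. 133.]
 [632.  27.]] [[106. 467.]
 [425. 461.]
 [443. 349.]
 [346. 308.]
 [375. 277.]
 [424. 273.]
 [349. 242.]
 [314. 234.]
 [396. 211.]
 [135. 178.]]
(0.57, 0.18) ((np.float64(0.5708088646915542), np.float64(0.17950181115973543), np.float64(2.6628602877681864)), np.float64(0.9303670077258485))
(0.57, -0.102) ((np.float64(0.5700187267376106), np.float64(-0.10309008221079649), np.float64(3.1611900950939598)), np.float64(0.7140131583585162))
(0.658, 0.116) ((np.float64(0.6581354042135967), np.float64(0.11617251923887306), np.float64(0.2620982973656463)), np.float64(1.1164811672013668))
(0.676, -0.028) ((np.float64(0.6767764476345084), np.float64(-0.028801780793936506), np.float64(3.1077239678857618)), np.float64(0.9801679239116374))
```

```bash
python3 - <<'E'
s=open('h.py').read()
s=s.replace("        data.append((p,","        n,lab=cv2.connectedComponents((mm>0).astype(np.uint8)); l=lab[half-4:half+5,half-4:half+5].max(); mm=(lab==l).astype(np.float32) if l else mm\n        data.append((p,")
open('h.py','w').write(s)
E
cat > pk.py <<'E'
import sys
from h import *
# plan pick of pack & insertion: args x y yaw
x,y,yaw=map(float,sys.argv[1:4]); off=.020
c=np.array([x,y,0]);phi=near(yaw+np.pi/2,c); 
xd=np.array([np.cos(phi+np.pi/2),np.sin(phi+np.pi/2),0]); g=c-off*xd
p=lambda z:g+np.array([0,0,z]); r=down(phi); bp=XYAW-np.pi/2
az=np.arctan2(y,x);print("delta",phi-az)
b=lambda X,Z:BOX+BXR@np.array([X,0,0])+np.array([0,0,Z])
print("A");s=rows([(p(.22),r),(p(.10),r)])
print("B");s=rows([(p(.005),r)],s)
print("C lift, travel");s=rows([(p(.24),r),(b(-.085,.25),down(bp))],s)
print("D");s=rows([(b(-.085,.16),down(bp)),(b(.012,.16),down(bp))],s)
E
python3 - <<'E'
from h import *
for r in packs(shots()): print(r)
E
python3 pk.py .5708 .1795 2.663
```

```text
([0.57, 0.179, 0.019], [0.5706, 0.1796, -0.4636], np.float64(0.186))
([0.57, -0.104, 0.019], [0.5702, -0.1029, 0.0078], np.float64(0.186))
([0.657, 0.116, 0.019], [0.6583, 0.1165, 3.4218], np.float64(0.205))
([0.676, -0.029, 0.019], [0.6769, -0.0288, -0.0335], np.float64(0.183))
delta 0.7875242442808651
A
[0.0, -0.0, 0.134] [-496.4, -315.8, 11.3] n=9.4
[0.0, -0.0, 0.134] [-496.4, -315.8, 131.3] n=1.9
B
[0.0, 0.0, 0.0] [0.0, 0.0, 95.0] n=1.5
C lift, travel
[0.0, 0.0, 0.0] [0.0, 0.0, -235.0] n=3.8
[0.0, 0.0, 1.512] [232.0, 25.0, -245.0] n=8.1
D
[0.0, 0.0, 0.0] [0.0, 0.0, 90.0] n=1.4
[0.0, 0.0, 0.0] [97.0, 0.0, 90.0] n=1.6
```

Emit:
jog_arm([
  [0,0,0,0,0,-60,70],
  [0,0,0,0,0,-110,70],
  [0,0,0.134,-496,-316,-80,70],
  [0,0,0.134,-496,-316,-80,70],
  [0,0,0.134,-496,-316,-80,70],
  [0,0,0.134,-496,-316,-80,70],
  [0,0,0.134,-496,-316,-80,70],
  [0,0,0.134,-496,-316,-80,70],
  [0,0,0.134,-496,-316,-80,70],
  [0,0,0.134,-496,-316,-80,70],
], grip_force=80)

```text
t: 4.15
eef_pos: [0.5348, 0.2388, 0.3161]
tool_rot: [0.0, 0.237, 0.972, 0.0]
contact_force: [0.9, -0.0, -0.7]
gripper_width: 0.821
grasp_force: 0.0
```

```bash
python3 pk.py .5706 .1796 2.678
```

```text
delta 0.8022644776710042
A
[0.001, 0.0, -0.015] [-79.0, -35.8, 96.1] n=2.1
[0.001, 0.0, -0.015] [-79.0, -35.9, 216.1] n=1.9
B
[0.0, 0.0, 0.0] [0.0, 0.0, 95.0] n=1.5
C lift, travel
[0.0, 0.0, 0.0] [0.0, 0.0, -235.0] n=3.8
[0.0, 0.0, 1.527] [231.3, 28.1, -245.0] n=8.2
D
[0.0, 0.0, 0.0] [0.0, 0.0, 90.0] n=1.4
[0.0, 0.0, 0.0] [97.0, 0.0, 90.0] n=1.6
```

Emit:
jog_arm([
  [0,0,-0.015,-79,-36,96,70],
  [0,0,-0.015,-79,-36,96,70],
  [0,0,-0.015,-79,-36,96,70],
  [0,0,-0.015,-79,-36,180,70],
  [0,0,-0.015,-79,-36,216,70],
  [0,0,-0.015,-79,-36,216,70],
  [0,0,-0.015,-79,-36,216,70],
  [0,0,-0.015,-79,-36,216,70],
])

```text
t: 5.15
eef_pos: [0.5894, 0.173, 0.103]
tool_rot: [0.002, 0.23, 0.973, 0.002]
contact_force: [-0.4, 0.2, -0.2]
gripper_width: 0.816
grasp_force: 0.0
```

```bash
python3 pk.py .5706 .1796 2.678 | head -5; python3 -c "
from h import *
print(bot.get_obs()['q'])
for r in packs(shots()): print(r)"
```

```text
delta 0.8022644776710042
A
[0.004, 0.003, -0.0] [-0.6, -2.0, -117.0] n=1.9
[0.004, 0.003, -0.0] [-0.2, -2.5, 3.0] n=1.9
B
[-0.58140597  0.53078748  0.26075502  1.83177428 -0.18401454  0.79715707
  0.88054942]
([0.57, -0.104, 0.019], [0.5703, -0.103, 0.022], np.float64(0.194))
([0.676, -0.029, 0.019], [0.6759, -0.0286, -0.0435], np.float64(0.2))
```

Emit:
jog_arm([
  [0.004,0.003,0,0,-2.5,50,70],
  [0.004,0.003,0,0,-2.5,97,70],
  [0.004,0.003,0,0,-2.5,97,70],
  [0.004,0.003,0,0,-2.5,97,70],
  [0.004,0.003,0,0,-2.5,97,20],
  [0.004,0.003,0,0,-2.5,97,20],
  [0.004,0.003,0,0,-2.5,97,20],
  [0.004,0.003,0,0,-2.5,97,20],
  [0.004,0.003,0,0,-2.5,97,20],
])

```text
t: 6.38
eef_pos: [0.5879, 0.1705, 0.0051]
tool_rot: [-0.0, 0.23, 0.973, -0.0]
contact_force: [-1.7, 0.5, 7.8]
gripper_width: 0.503
grasp_force: 81.6
```

```bash
cat > ins.py <<'E'
from h import *
import sys
bp=XYAW-np.pi/2
b=lambda X,Z:BOX+BXR@np.array([X,0,0])+np.array([0,0,Z])
p,r=cur();u=p.copy();u[2]=.24;print("grip",bot.get_obs()["grasp_force"],bot.get_obs()["gripper_width"],p)
print("C");s=rows([(u,r),(b(-.085,.25),down(bp))])
print("D");s=rows([(b(-.085,.16),down(bp)),(b(.012,.16),down(bp))],s)
E
python3 ins.py
```

```text
grip 81.6464352607727 0.5032467231582627 [0.58790362 0.17046843 0.00510991]
C
[0.0, 0.0, 0.0] [0.1, -0.2, -234.9] n=3.8
[-0.001, 0.0, 1.527] [231.1, 28.3, -244.8] n=8.2
D
[0.0, 0.0, 0.0] [0.0, 0.0, 90.0] n=1.4
[0.0, 0.0, 0.0] [97.0, 0.0, 90.0] n=1.6
```

Emit:
jog_arm([
  [0,0,0,0,0,-60,20],
  [0,0,0,0,0,-120,20],
  [0,0,0.2,30,4,-200,20],
  [0,0,0.4,70,9,-245,20],
  [0,0,0.6,110,14,-245,20],
  [0,0,0.8,140,19,-245,20],
  [0,0,1.0,170,24,-245,20],
  [0,0,1.2,200,28,-245,20],
  [0,0,1.4,231,28,-245,20],
  [0,0,1.527,231,28,-245,20],
])

```text
t: 7.62
eef_pos: [0.3906, 0.2999, 0.2485]
tool_rot: [-0.001, 0.83, 0.558, -0.003]
contact_force: [1.4, -0.2, -2.8]
gripper_width: 0.503
grasp_force: 83.0
```

```bash
python3 ins.py
```

```text
grip 82.96931862831116 0.5034224534134173 [0.39056374 0.29992166 0.24852605]
C
[0.0, 0.0, 0.0] [0.0, 0.0, 8.5] n=0.1
[-0.005, 0.004, 0.032] [0.8, 3.6, -1.5] n=0.2
D
[0.0, 0.0, 0.0] [0.0, 0.0, 90.0] n=1.4
[0.0, 0.0, 0.0] [97.0, 0.0, 90.0] n=1.6
```

Emit:
jog_arm([
  [0,0,0,0,0,50,20],
  [0,0,0,0,0,90,20],
  [0,0,0,0,0,90,20],
  [0,0,0,20,0,90,20],
  [0,0,0,40,0,90,20],
  [0,0,0,60,0,90,20],
  [0,0,0,80,0,90,20],
  [0,0,0,97,0,90,20],
  [0,0,0,97,0,90,20],
  [0,0,0,97,0,90,20],
])

```text
t: 8.88
eef_pos: [0.4292, 0.3878, 0.1585]
tool_rot: [-0.0, 0.83, 0.558, -0.003]
contact_force: [-0.4, -2.4, -5.0]
gripper_width: 0.504
grasp_force: 84.4
```

```bash
python3 ins.py; python3 -c "
from h import *
t,s=[p['pixels'][:,:,::-1] for p in shots()]
def z(im,x,y): return cv2.resize(im[y:y+100,x:x+100],(400,400),interpolation=cv2.INTER_CUBIC)
cv2.imwrite('pics/d1.png',np.hstack([z(t,170,240),z(s,200,100)]))"
```

```text
grip 84.37477469444275 0.504106965082167 [0.42923708 0.38780083 0.15853738]
C
[0.0, 0.0, 0.0] [-0.3, -0.3, -81.5] n=1.3
[-0.003, 0.004, 0.033] [-95.6, 0.6, -91.1] n=1.5
D
[0.0, 0.0, 0.0] [0.0, 0.0, 90.0] n=1.4
[0.0, 0.0, 0.0] [97.0, 0.0, 90.0] n=1.6
```

View pics/d1.png

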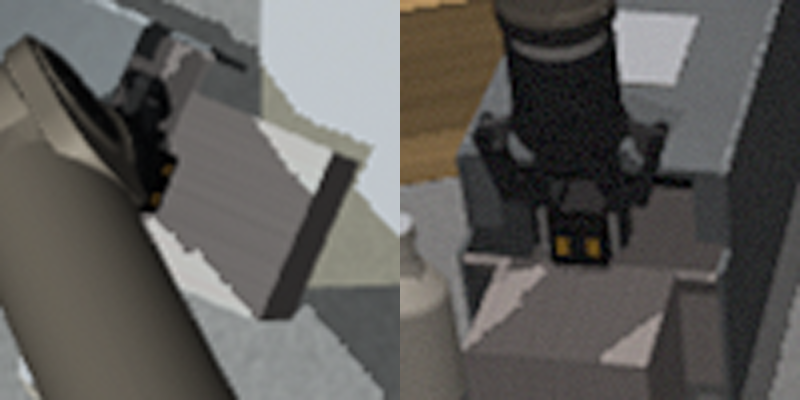

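Emit:
jog_arm([
  [0,0,0,0,0,0,62],
  [0,0,0,0,0,0,62],
  [0,0,0,0,0,0,62],
  [0,0,0,0,0,0,62],
  [0,0,0,0,0,0,62],
  [0,0,0,0,0,0,62],
  [0,0,0,-50,0,0,70],
  [0,0,0,-100,0,0,70],
  [0,0,0,-110,0,-50,70],
  [0,0,0,-110,0,-90,70],
])

```text
t: 10.22
eef_pos: [0.388, 0.2854, 0.2496]
tool_rot: [-0.001, 0.83, 0.558, -0.003]
contact_force: [0.7, 1.1, -0.3]
gripper_width: 0.814
grasp_force: 0.0
```

```bash
python3 -c "
from h import *
ps=shots()
t,s=[p['pixels'][:,:,::-1] for p in ps]
def z(im,x,y): return cv2.resize(im[y:y+100,x:x+100],(400,400),interpolation=cv2.INTER_CUBIC)
cv2.imwrite('pics/d2.png',np.hstack([z(t,170,240),z(s,200,100)]))
for r in packs(ps): print(r)"; python3 pk.py .6583 .1165 .28
```

```text
([0.57, -0.104, 0.019], [0.5701, -0.1029, 3.1497], np.float64(0.189))
([0.657, 0.116, 0.019], [0.6582, 0.1165, 0.2631], np.float64(0.206))
([0.676, -0.029, 0.019], [0.6768, -0.0288, 3.1063], np.float64(0.184))
delta -1.4659537691666071
A
[-0.003, -0.004, 0.904] [-70.6, 297.1, 31.9] n=4.9
[-0.003, -0.004, 0.904] [-71.1, 297.3, 151.9] n=1.9
B
[0.0, 0.0, 0.0] [0.0, 0.0, 95.0] n=1.5
C lift, travel
[0.0, 0.0, 0.0] [0.0, 0.0, -235.0] n=3.8
[0.0, 0.0, -0.871] [-183.3, -248.7, -245.0] n=4.9
D
[0.0, 0.0, 0.0] [0.0, 0.0, 90.0] n=1.4
[0.0, 0.0, 0.0] [97.0, 0.0, 90.0] n=1.6
```

View pics/d2.png

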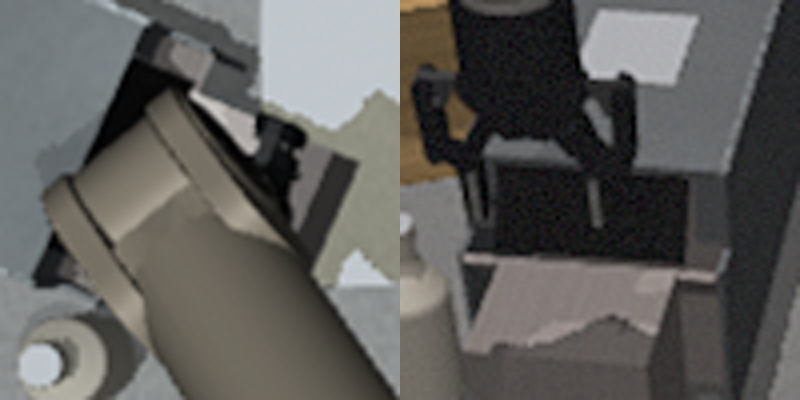

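Emit:
jog_arm([
  [0,0,0.15,-15,60,0,70],
  [0,0,0.3,-30,120,0,70],
  [0,0,0.5,-45,180,10,70],
  [0,0,0.7,-60,240,30,70],
  [0,0,0.887,-71,297,50,70],
  [0,0,0.887,-71,297,90,70],
  [0,0,0.887,-71,297,150,70],
  [0,0,0.887,-71,297,150,70],
  [0,0,0.887,-71,297,150,70],
  [0,0,0.887,-71,297,150,70],
])

```text
t: 11.58
eef_pos: [0.6378, 0.109, 0.1005]
tool_rot: [0.001, 0.989, 0.148, -0.0]
contact_force: [0.2, 0.5, 0.7]
gripper_width: 0.821
grasp_force: 0.0
```

```bash
python3 pk.py .6582 .1165 .263 | head -5
```

```text
delta -1.482979839661982
A
[0.001, 0.001, 0.035] [1.6, -1.7, -119.5] n=1.9
[0.001, 0.001, 0.035] [1.7, -1.8, 0.5] n=1.9
B
```

Emit:
jog_arm([
  [0,0,0.03,1.6,-1.8,50,70],
  [0,0,0.035,1.6,-1.8,92,70],
  [0,0,0.035,1.6,-1.8,92,70],
  [0,0,0.035,1.6,-1.8,92,70],
  [0,0,0.035,1.6,-1.8,92,20],
  [0,0,0.035,1.6,-1.8,92,20],
  [0,0,0.035,1.6,-1.8,92,20],
  [0,0,0.035,1.6,-1.8,92,20],
  [0,0,0.035,1.6,-1.8,92,20],
])

```text
t: 12.7
eef_pos: [0.6382, 0.111, 0.0079]
tool_rot: [0.0, 0.991, 0.131, -0.001]
contact_force: [-0.7, 0.2, 8.0]
gripper_width: 0.501
grasp_force: 81.9
```

```bash
python3 ins.py
```

```text
grip 81.92906141281128 0.5014016558785683 [0.6382283  0.11103898 0.00794913]
C
[0.0, 0.0, 0.0] [-0.4, 0.1, -232.1] n=3.7
[-0.0, 0.002, -0.888] [-187.2, -245.0, -241.9] n=4.9
D
[0.0, 0.0, 0.0] [0.0, 0.0, 90.0] n=1.4
[0.0, 0.0, 0.0] [97.0, 0.0, 90.0] n=1.6
```

Emit:
jog_arm([
  [0,0,0,0,0,-60,20],
  [0,0,0,0,0,-120,20],
  [0,0,0,-10,-10,-180,20],
  [0,0,-0.15,-40,-50,-242,20],
  [0,0,-0.35,-80,-100,-242,20],
  [0,0,-0.55,-120,-150,-242,20],
  [0,0,-0.75,-155,-200,-242,20],
  [0,0,-0.89,-187,-245,-242,20],
  [0,0,-0.89,-187,-245,-242,20],
  [0,0,-0.89,-187,-245,-242,20],
])

```text
t: 13.95
eef_pos: [0.3935, 0.299, 0.2488]
tool_rot: [-0.0, 0.839, 0.545, -0.002]
contact_force: [0.5, -0.7, -2.2]
gripper_width: 0.504
grasp_force: 82.6
```

```bash
python3 ins.py
```

```text
grip 82.64192461967468 0.5043643101599314 [0.39354357 0.29902661 0.24876906]
C
[0.0, 0.0, 0.0] [0.0, 0.0, 8.8] n=0.1
[-0.003, 0.003, 0.001] [0.5, 0.5, -1.2] n=0.2
D
[0.0, 0.0, 0.0] [0.0, 0.0, 90.0] n=1.4
[0.0, 0.0, 0.0] [97.0, 0.0, 90.0] n=1.6
```

Emit:
jog_arm([
  [0,0,0,0,0,50,20],
  [0,0,0,0,0,88,20],
  [0,0,0,0,0,88,20],
  [0,0,0,20,0,88,20],
  [0,0,0,40,0,88,20],
  [0,0,0,60,0,88,20],
  [0,0,0,80,0,88,20],
  [0,0,0,97,0,88,20],
  [0,0,0,97,0,88,20],
  [0,0,0,97,0,88,20],
])

```text
t: 15.2
eef_pos: [0.433, 0.3874, 0.1605]
tool_rot: [-0.0, 0.839, 0.545, -0.002]
contact_force: [-0.6, -1.3, -4.8]
gripper_width: 0.499
grasp_force: 86.3
```

Emit:
jog_arm([
  [0,0,0,0,0,0,62],
  [0,0,0,0,0,0,62],
  [0,0,0,0,0,0,62],
  [0,0,0,0,0,0,62],
  [0,0,0,0,0,0,62],
  [0,0,0,0,0,0,62],
  [0,0,0,-50,0,0,70],
  [0,0,0,-100,0,0,70],
  [0,0,0,-110,0,-50,70],
  [0,0,0,-110,0,-90,70],
])

```text
t: 16.45
eef_pos: [0.3879, 0.2861, 0.2516]
tool_rot: [-0.001, 0.839, 0.544, -0.003]
contact_force: [-0.2, 1.1, 0.7]
gripper_width: 0.822
grasp_force: 0.0
```

```bash
python3 -c "
from h import *
ps=shots()
for r in packs(ps): print(r)"; python3 pk.py .6768 -.0288 -.035;python3 pk.py .5701 -.1029 .008|head -4
```

```text
([0.57, -0.104, 0.019], [0.5702, -0.1029, 0.0078], np.float64(0.186))
([0.676, -0.029, 0.019], [0.6768, -0.0288, 3.1063], np.float64(0.184))
delta -1.563268792175112
A
[-0.004, -0.003, 1.187] [-181.5, 372.3, 33.1] n=6.6
[-0.004, -0.003, 1.187] [-182.0, 372.5, 153.1] n=1.9
B
[0.0, 0.0, 0.0] [0.0, 0.0, 95.0] n=1.5
C lift, travel
[0.0, 0.0, 0.0] [0.0, 0.0, -235.0] n=3.8
[0.0, 0.0, -1.186] [-274.0, -318.0, -245.0] n=6.7
D
[0.0, 0.0, 0.0] [0.0, 0.0, 90.0] n=1.4
[0.0, 0.0, 0.0] [97.0, 0.0, 90.0] n=1.6
delta -1.3842243035508641
A
[-0.004, -0.003, 1.144] [-293.4, 305.3, 32.8] n=6.8
[-0.004, -0.003, 1.144] [-293.9, 305.5, 152.8] n=1.9
```

Emit:
jog_arm([
  [0,0,0.15,-25,50,0,70],
  [0,0,0.3,-50,100,0,70],
  [0,0,0.5,-80,160,0,70],
  [0,0,0.7,-110,220,20,70],
  [0,0,0.9,-140,280,40,70],
  [0,0,1.1,-160,330,50,70],
  [0,0,1.187,-182,372,70,70],
  [0,0,1.187,-182,372,100,70],
  [0,0,1.187,-182,372,150,70],
  [0,0,1.187,-182,372,150,70],
])

```text
t: 17.8
eef_pos: [0.6506, -0.0297, 0.0958]
tool_rot: [0.001, 1.0, -0.017, -0.006]
contact_force: [-0.4, 0.2, 0.6]
gripper_width: 0.825
grasp_force: 0.0
```

```bash
python3 pk.py .6768 -.0288 -.035 | head -4
```

```text
delta -1.563268792175112
A
[0.003, 0.013, 0.001] [4.5, -1.4, -124.3] n=2.0
[0.003, 0.013, 0.001] [6.1, -1.8, -4.3] n=1.9
```

Emit:
jog_arm([
  [0,0.005,0,4,-1.5,40,70],
  [0,0.005,0,4,-1.5,70,70],
  [0,0.005,0,4,-1.5,87,70],
  [0,0.005,0,4,-1.5,87,70],
  [0,0.005,0,4,-1.5,87,20],
  [0,0.005,0,4,-1.5,87,20],
  [0,0.005,0,4,-1.5,87,20],
  [0,0.005,0,4,-1.5,87,20],
  [0,0.005,0,4,-1.5,87,20],
])

```text
t: 18.92
eef_pos: [0.6586, -0.0291, 0.0148]
tool_rot: [0.001, 1.0, -0.017, 0.002]
contact_force: [0.0, -0.4, 7.6]
gripper_width: 0.493
grasp_force: 82.3
```

```bash
python3 ins.py
```

```text
grip 82.30111598968506 0.4934096599110127 [ 0.65863191 -0.02914127  0.01475529]
C
[0.0, 0.0, 0.0] [0.8, 0.4, -225.2] n=3.6
[0.004, -0.002, -1.185] [-274.7, -318.8, -236.8] n=6.7
D
[0.0, 0.0, 0.0] [0.0, 0.0, 90.0] n=1.4
[0.0, 0.0, 0.0] [97.0, 0.0, 90.0] n=1.6
```

Emit:
jog_arm([
  [0,0,0,0,0,-60,20],
  [0,0,0,0,0,-120,20],
  [0,0,-0.1,-10,-10,-180,20],
  [0,0,-0.25,-50,-60,-237,20],
  [0,0,-0.4,-90,-105,-237,20],
  [0,0,-0.6,-135,-155,-237,20],
  [0,0,-0.8,-180,-210,-237,20],
  [0,0,-1.0,-225,-265,-237,20],
  [0,0,-1.185,-275,-319,-237,20],
  [0,0,-1.185,-275,-319,-237,20],
])

```text
t: 20.18
eef_pos: [0.391, 0.3011, 0.2492]
tool_rot: [0.001, 0.838, 0.546, -0.0]
contact_force: [0.4, -0.8, -2.7]
gripper_width: 0.498
grasp_force: 83.2
```

```bash
python3 ins.py
```

```text
grip 83.15757751464844 0.49809941242235173 [0.39099869 0.30114998 0.24919892]
C
[0.0, 0.0, 0.0] [0.0, -0.0, 9.2] n=0.1
[0.0, 0.001, 0.004] [-0.4, 3.6, -0.8] n=0.2
D
[0.0, 0.0, 0.0] [0.0, 0.0, 90.0] n=1.4
[0.0, 0.0, 0.0] [97.0, 0.0, 90.0] n=1.6
```

Emit:
jog_arm([
  [0,0,0,0,0,50,20],
  [0,0,0,0,0,80,20],
  [0,0,0,0,0,80,20],
  [0,0,0,20,0,80,20],
  [0,0,0,40,0,80,20],
  [0,0,0,60,0,80,20],
  [0,0,0,80,0,80,20],
  [0,0,0,97,0,80,20],
  [0,0,0,97,0,80,20],
  [0,0,0,97,0,80,20],
])

```text
t: 21.42
eef_pos: [0.433, 0.3877, 0.1693]
tool_rot: [0.001, 0.839, 0.544, -0.0]
contact_force: [-1.4, -1.4, -5.5]
gripper_width: 0.495
grasp_force: 82.3
```

Emit:
jog_arm([
  [0,0,0,0,0,0,62],
  [0,0,0,0,0,0,62],
  [0,0,0,0,0,0,62],
  [0,0,0,0,0,0,62],
  [0,0,0,0,0,0,62],
  [0,0,0,0,0,0,62],
  [0,0,0,-50,0,0,70],
  [0,0,0,-100,0,0,70],
  [0,0,0,-110,0,-50,70],
  [0,0,0,-110,0,-90,70],
])

```text
t: 22.68
eef_pos: [0.3876, 0.2865, 0.2601]
tool_rot: [0.001, 0.839, 0.544, -0.001]
contact_force: [-0.5, 0.5, 0.5]
gripper_width: 0.819
grasp_force: 0.0
```

```bash
python3 -c "
from h import *
ps=shots()
for r in packs(ps): print(r)"; python3 pk.py .5702 -.1029 .008|head -4
```

```text
([0.57, -0.104, 0.019], [0.5702, -0.1029, 0.0078], np.float64(0.186))
delta -1.3842549596238864
A
[-0.001, -0.007, 1.142] [-293.0, 306.3, 42.1] n=6.8
[-0.001, -0.007, 1.142] [-293.8, 306.0, 162.1] n=1.9
```

Emit:
jog_arm([
  [0,0,0.15,-40,45,0,70],
  [0,0,0.3,-80,90,0,70],
  [0,0,0.5,-130,140,0,70],
  [0,0,0.7,-180,190,20,70],
  [0,0,0.9,-230,240,40,70],
  [0,0,1.1,-270,285,60,70],
  [0,0,1.142,-294,306,110,70],
  [0,0,1.142,-294,306,160,70],
  [0,0,1.142,-294,306,160,70],
  [0,0,1.142,-294,306,160,70],
])

```text
t: 24.02
eef_pos: [0.5479, -0.1055, 0.1006]
tool_rot: [0.001, 1.0, 0.005, 0.0]
contact_force: [0.3, -0.5, 0.8]
gripper_width: 0.816
grasp_force: 0.0
```

```bash
python3 pk.py .5702 -.1029 .008 | head -4
```

```text
delta -1.3842549596238864
A
[0.003, -0.0, 0.001] [2.4, -2.1, -119.4] n=1.9
[0.003, -0.0, 0.001] [2.4, -2.4, 0.6] n=1.9
```

Emit:
jog_arm([
  [0,0,0,1.5,-2,45,70],
  [0,0,0,1.5,-2,80,70],
  [0,0,0,1.5,-2,93,70],
  [0,0,0,1.5,-2,93,70],
  [0,0,0,1.5,-2,93,20],
  [0,0,0,1.5,-2,93,20],
  [0,0,0,1.5,-2,93,20],
  [0,0,0,1.5,-2,93,20],
  [0,0,0,1.5,-2,93,20],
])

```text
t: 25.15
eef_pos: [0.5504, -0.1039, 0.0088]
tool_rot: [0.001, 1.0, 0.004, 0.002]
contact_force: [-0.2, 0.1, 7.2]
gripper_width: 0.503
grasp_force: 81.4
```

```bash
python3 ins.py
```

```text
grip 81.37933731079102 0.5034713354584319 [ 0.550446   -0.10390007  0.00876441]
C
[0.0, 0.0, 0.0] [0.8, 0.4, -231.2] n=3.7
[0.004, -0.002, -1.142] [-151.9, -404.1, -242.5] n=6.9
D
[0.0, 0.0, 0.0] [0.0, 0.0, 90.0] n=1.4
[0.0, 0.0, 0.0] [97.0, 0.0, 90.0] n=1.6
```

Emit:
jog_arm([
  [0,0,0,0,0,-60,20],
  [0,0,0,0,0,-120,20],
  [0,0,-0.1,-5,-20,-180,20],
  [0,0,-0.25,-25,-75,-242,20],
  [0,0,-0.4,-45,-130,-242,20],
  [0,0,-0.6,-70,-190,-242,20],
  [0,0,-0.8,-95,-250,-242,20],
  [0,0,-1.0,-120,-310,-242,20],
  [0,0,-1.14,-140,-370,-242,20],
  [0,0,-1.142,-152,-404,-242,20],
])

```text
t: 26.4
eef_pos: [0.3922, 0.3007, 0.2486]
tool_rot: [0.001, 0.838, 0.545, -0.0]
contact_force: [1.1, 0.7, -2.9]
gripper_width: 0.497
grasp_force: 83.6
```

```bash
python3 ins.py
```

```text
grip 83.63714933395386 0.49697315995031077 [0.39217807 0.30067409 0.24858489]
C
[0.0, 0.0, 0.0] [0.0, -0.0, 8.6] n=0.1
[0.001, 0.001, 0.002] [-0.5, 2.4, -1.4] n=0.2
D
[0.0, 0.0, 0.0] [0.0, 0.0, 90.0] n=1.4
[0.0, 0.0, 0.0] [97.0, 0.0, 90.0] n=1.6
```

Emit:
jog_arm([
  [0,0,0,0,0,50,20],
  [0,0,0,0,0,87,20],
  [0,0,0,0,0,87,20],
  [0,0,0,20,0,87,20],
  [0,0,0,40,0,87,20],
  [0,0,0,60,0,87,20],
  [0,0,0,80,0,87,20],
  [0,0,0,97,0,87,20],
  [0,0,0,97,0,87,20],
  [0,0,0,97,0,87,20],
])

```text
t: 27.65
eef_pos: [0.4331, 0.3871, 0.1615]
tool_rot: [0.001, 0.839, 0.544, -0.0]
contact_force: [-0.8, -1.2, -5.6]
gripper_width: 0.496
grasp_force: 87.2
```

Emit:
jog_arm([
  [0,0,0,0,0,0,62],
  [0,0,0,0,0,0,62],
  [0,0,0,0,0,0,62],
  [0,0,0,0,0,0,62],
  [0,0,0,0,0,0,62],
  [0,0,0,0,0,0,62],
  [0,0,0,-50,0,0,70],
  [0,0,0,-100,0,0,70],
  [0,0,0,-110,0,-50,70],
  [0,0,0,-110,0,-90,70],
])

```text
t: 28.9
eef_pos: [0.3878, 0.286, 0.2521]
tool_rot: [0.001, 0.839, 0.543, -0.001]
contact_force: [0.7, 1.7, 0.9]
gripper_width: 0.817
grasp_force: 0.0
```

```bash
cat > cas.py <<'E'
import sys
from h import *
x,y,yaw=map(float,sys.argv[1:4])
c=np.array([x,y,0.]);phi=yaw+np.pi/2;r=down(phi);p=lambda z:c+[0,0,z]
Rb=np.c_[-BR[:,0],BR[:,1],-BR[:,2]]
b=lambda X,Z:BAY+BR@np.array([X,0,Z])
print("A");s=rows([(p(.2),r),(p(.1),r),(p(.006),r)])
pp=cur();print("from here: lift, above bay");s=rows([(pp[0]*[1,1,0]+[0,0,.2],pp[1]),(b(-.01,.10),Rb)],pp)
print("down");rows([(b(-.01,-.023),Rb)],s)
E
python3 cas.py .6832 -.166 -.3214; python3 -c "
from h import *
ps=shots()
print(packs(ps)); b=tri1(ps,'cassette_mid'); print(b)
t,s=[p['pixels'][:,:,::-1] for p in ps]
z=lambda im,x,y:cv2.resize(im[y:y+40,x:x+40],(400,400),interpolation=cv2.INTER_CUBIC)
w=lambda im,x,y:cv2.resize(im[y:y+50,x:x+100],(400,200),interpolation=cv2.INTER_CUBIC)
cv2.imwrite('pics/e.png',np.vstack([np.hstack([z(t,375,177),z(s,380,298)]),np.hstack([w(t,170,250),w(s,200,130)])]))"
```

```text
A
[-0.001, 0.002, -1.671] [-291.4, 454.5, 53.1] n=8.9
[-0.001, 0.002, -1.671] [-291.2, 454.5, 153.1] n=1.6
[-0.001, 0.002, -1.671] [-291.0, 454.4, 247.1] n=1.5
from here: lift, above bay
[0.0, 0.0, 0.0] [0.1, -0.0, 52.1] n=0.8
[-0.156, -0.228, -1.182] [-562.7, 325.6, 84.6] n=10.4
down
[0.0, 0.0, 0.0] [-0.0, -0.0, 123.0] n=2.0
[]
(np.float64(1.2697327427602452), array([ 0.68231931, -0.1798488 ,  0.02877576]), np.float64(0.007605345144795097), 0.73, 0.92)
```

View pics/e.png

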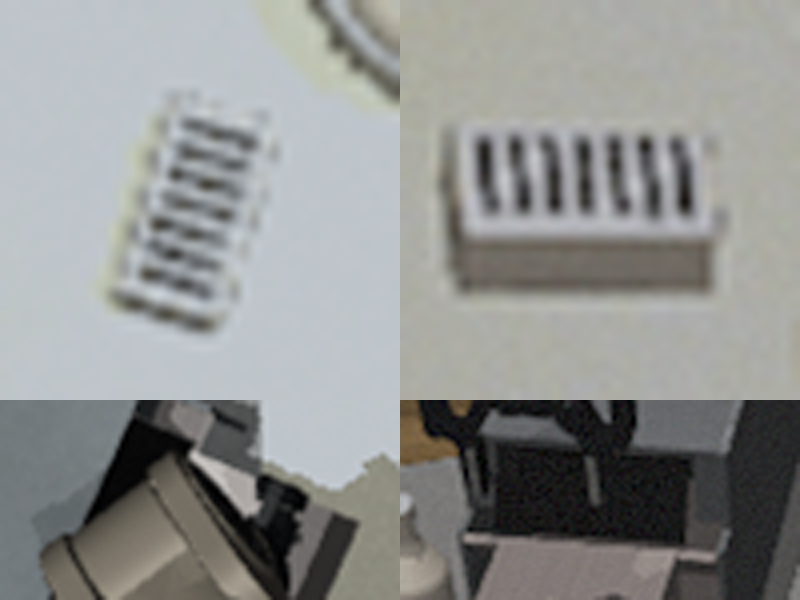

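Emit:
jog_arm([
  [0,0,-0.17,-30,45,0,66],
  [0,0,-0.34,-60,90,10,66],
  [0,0,-0.52,-90,140,20,66],
  [0,0,-0.7,-120,190,30,66],
  [0,0,-0.88,-150,240,40,66],
  [0,0,-1.06,-180,290,50,66],
  [0,0,-1.24,-210,340,53,66],
  [0,0,-1.42,-240,390,53,66],
  [0,0,-1.6,-270,430,53,66],
  [0,0,-1.671,-291,454,80,66],
])

```text
t: 30.35
eef_pos: [0.6859, -0.1661, 0.1716]
tool_rot: [0.001, 0.156, 0.988, -0.001]
contact_force: [-0.0, -0.3, -0.6]
gripper_width: 0.77
grasp_force: 0.0
```

Emit:
jog_arm([
  [0,0,0,0,0,50,66],
  [0,0,0,0,0,70,66],
  [0,0,0,0,0,70,66],
  [0,0,0,0,0,70,66],
])

```text
t: 30.85
eef_pos: [0.6852, -0.163, 0.1038]
tool_rot: [0.002, 0.159, 0.987, -0.001]
contact_force: [-0.2, -0.1, 0.2]
gripper_width: 0.774
grasp_force: 0.0
```

```bash
python3 cas.py .683 -.167 -.3214
```

```text
A
[-0.002, 0.003, 0.003] [0.5, -4.7, -96.1] n=1.5
[-0.002, 0.003, 0.003] [0.9, -4.5, 3.9] n=1.6
[-0.002, 0.003, 0.003] [1.2, -4.4, 97.8] n=1.5
from here: lift, above bay
[0.0, 0.0, 0.0] [-0.3, -0.2, -96.2] n=1.5
[0.063, -0.253, 0.482] [156.9, -260.2, -65.3] n=4.9
down
[0.0, 0.0, 0.0] [-0.0, -0.0, 123.0] n=2.0
```

Emit:
jog_arm([
  [0,0,0,1,-4.5,45,66],
  [0,0,0,1,-4.5,80,66],
  [0,0,0,1,-4.5,97,66],
  [0,0,0,1,-4.5,97,66],
  [0,0,0,1,-4.5,97,10],
  [0,0,0,1,-4.5,97,10],
  [0,0,0,1,-4.5,97,10],
  [0,0,0,1,-4.5,97,10],
  [0,0,0,1,-4.5,97,10],
  [0,0,0,1,-4.5,97,10],
], grip_force=50)

```text
t: 32.1
eef_pos: [0.6833, -0.1683, 0.0074]
tool_rot: [0.002, 0.159, 0.987, -0.001]
contact_force: [0.1, -0.1, 6.6]
gripper_width: 0.389
grasp_force: 51.6
```

```bash
python3 cas.py .683 -.167 -.3214
```

```text
A
[-0.001, 0.005, 0.002] [-0.2, 0.8, -192.6] n=3.1
[-0.001, 0.005, 0.002] [0.3, 1.0, -92.6] n=1.6
[-0.001, 0.005, 0.002] [0.7, 1.1, 1.4] n=1.5
from here: lift, above bay
[0.0, 0.0, 0.0] [-0.9, -0.3, -192.6] n=3.1
[0.063, -0.252, 0.481] [155.9, -254.9, -161.9] n=4.8
down
[0.0, 0.0, 0.0] [-0.0, -0.0, 123.0] n=2.0
```

Emit:
jog_arm([
  [0,0,0,0,0,-60,10],
  [0,0,0,0,0,-120,10],
  [0,0,0,0,0,-180,10],
  [0.012,-0.05,0.1,30,-50,-190,10],
  [0.025,-0.1,0.2,62,-102,-185,10],
  [0.038,-0.15,0.29,94,-153,-180,10],
  [0.05,-0.2,0.38,125,-204,-172,10],
  [0.063,-0.252,0.481,156,-255,-162,10],
  [0.063,-0.252,0.481,156,-255,-162,10],
  [0.063,-0.252,0.481,156,-255,-162,10],
])

```text
t: 33.35
eef_pos: [0.4539, -0.3605, 0.1682]
tool_rot: [0.119, 0.388, 0.913, -0.051]
contact_force: [0.8, -0.6, -1.2]
gripper_width: 0.383
grasp_force: 50.7
```

```bash
python3 cas.py .683 -.167 -.3214|tail -4; python3 -c "
from h import *
print(bot.get_obs()['q'].round(2))"
```

```text
[0.0, 0.0, 0.0] [-8.2, -0.0, -30.7] n=0.5
[-0.001, -0.002, 0.0] [-0.9, 0.3, -0.6] n=0.5
down
[0.0, 0.0, 0.0] [-0.0, -0.0, 123.0] n=2.0
[-0.03  0.33  0.68  2.08 -0.28  0.56  1.58]
```

Emit:
jog_arm([
  [0,0,0,-1,0,40,10],
  [0,0,0,-1,0,80,10],
  [0,0,0,-1,0,105,10],
  [0,0,0,-1,0,122,10],
  [0,0,0,-1,0,122,10],
])

```text
t: 33.98
eef_pos: [0.4769, -0.3836, 0.0494]
tool_rot: [0.119, 0.387, 0.913, -0.051]
contact_force: [-0.1, 0.2, 0.1]
gripper_width: 0.384
grasp_force: 52.2
```

Emit:
jog_arm([
  [0,0,0,0,0,0,50],
  [0,0,0,0,0,0,50],
  [0,0,0,0,0,0,50],
  [0,0,0,0,0,-40,50],
  [0,0,0,0,0,-90,50],
  [0,0,0,0,0,-150,50],
  [0,0,0,0,100,-150,50],
  [0,0,0,0,150,-150,50],
  [0,0,0,0,200,-150,50],
])

```text
t: 35.1
eef_pos: [0.5856, -0.2242, 0.1954]
tool_rot: [0.119, 0.388, 0.913, -0.051]
contact_force: [0.7, -1.8, -0.1]
gripper_width: 0.586
grasp_force: 0.0
```

```bash
python3 -c "
from h import *
ps=shots()
t,s=[p['pixels'][:,:,::-1] for p in ps]
def z(im,x,y): return cv2.resize(im[y:y+100,x:x+100],(400,400),interpolation=cv2.INTER_CUBIC)
cv2.imwrite('pics/c2.png',np.hstack([z(t,430,215),z(s,300,365)]))
b=tri1(ps,'cassette_mid');print(BR.T@(b[1]-BAY),b[2:])
mt,_=mask(ps[0],150,700,3000);ms,_=mask(ps[1],132,800,5000)
print(fitmask(ps,[mt,ms],COVER,(.4387,.0534),.022,50,(3.277,)))
print(cur()[0])"
```

```text
[-0.00667875 -0.00469804 -0.00935909] (np.float64(0.002559441316563622), 0.69, 0.85)
((np.float64(0.43870862205496297), np.float64(0.053369534310904757), np.float64(3.276107328234386)), np.float64(0.10935366535284269))
[ 0.58501473 -0.22436359  0.19442918]
```

View pics/c2.png

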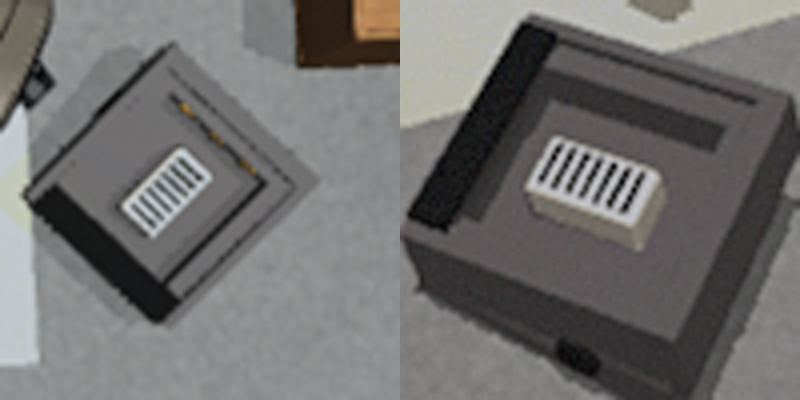

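```bash
cat > cov.py <<'E'
from h import *
c=np.array([.4387,.0534,0.]);r=down(3.276-np.pi)
d=np.array([.57,.08,0]);r2=down(-.804+np.pi)
print("A");s=rows([(c+[0,0,.12],r),(c+[0,0,.011],r)])
print("lift,move,lower");s=rows([(c+[0,0,.06],r),(d+[0,0,.06],r2),(d+[0,0,.012],r2)],(c+[0,0,.011],r))
E
python3 cov.py
```

```text
A
[0.08, 0.251, 0.633] [310.2, 88.7, -5.5] n=5.2
[0.08, 0.251, 0.633] [338.1, 89.0, 99.8] n=1.7
lift,move,lower
[0.0, 0.0, 0.0] [0.0, 0.0, -49.0] n=0.8
[-0.0, -0.0, -2.203] [8.8, 133.7, -49.0] n=11.8
[-0.0, -0.0, -2.203] [8.8, 133.7, -1.0] n=0.8
```

Emit:
jog_arm([
  [0.01,0.05,0.12,60,18,-5,50],
  [0.03,0.1,0.25,120,36,-5,50],
  [0.045,0.15,0.38,180,54,-5,50],
  [0.06,0.2,0.5,245,72,-5,50],
  [0.08,0.251,0.633,310,89,-5,50],
  [0.08,0.251,0.633,310,89,-5,50],
  [0.08,0.251,0.633,326,89,55,50],
  [0.08,0.251,0.633,326,89,55,50],
  [0.08,0.251,0.633,326,89,55,50],
])

```text
t: 36.42
eef_pos: [0.4399, 0.0505, 0.0591]
tool_rot: [0.001, 0.661, 0.751, 0.001]
contact_force: [0.8, 0.9, 0.6]
gripper_width: 0.58
grasp_force: 0.0
```

```bash
python3 cov.py|head -3;  python3 -c "
from h import *
print(bot.get_obs()['q'].round(2))"
```

```text
A
[0.002, 0.0, -0.007] [3.0, -0.7, -60.9] n=1.0
[0.002, 0.0, -0.007] [3.0, -0.9, 48.1] n=1.7
[-0.84  0.47  0.73  2.27 -0.58  0.59  0.45]
```

Emit:
jog_arm([
  [0,0,-0.007,3,-0.8,30,50],
  [0,0,-0.007,3,-0.8,47,50],
  [0,0,-0.007,3,-0.8,47,50],
  [0,0,-0.007,3,-0.8,47,3],
  [0,0,-0.007,3,-0.8,47,3],
  [0,0,-0.007,3,-0.8,47,3],
  [0,0,-0.007,3,-0.8,47,3],
  [0,0,-0.007,3,-0.8,47,3],
  [0,0,-0.007,3,-0.8,47,3],
], grip_force=90)

```text
t: 37.55
eef_pos: [0.4389, 0.0553, 0.0121]
tool_rot: [0.0, 0.657, 0.754, 0.001]
contact_force: [-1.8, -0.5, 16.8]
gripper_width: 0.139
grasp_force: 88.5
```

```bash
cat > cov2.py <<'E'
from h import *
p,r=cur();d=np.array([.57,.08,0]);r2=down(-.804+np.pi)
s=rows([(p+[0,0,.05],r),(d+[0,0,p[2]+.05],r2),(d+[0,0,p[2]+.002],r2)])
E
python3 cov2.py
```

```text
[0.0, 0.0, 0.0] [0.1, 0.1, -50.0] n=0.8
[0.003, 0.002, -2.2] [6.5, 133.3, -49.6] n=11.8
[0.003, 0.002, -2.2] [6.4, 133.2, -1.6] n=0.8
```

Emit:
jog_arm([
  [0,0,0,0,0,-25,3],
  [0,0,0,0,0,-50,3],
  [0,0,-0.18,1,20,-50,3],
  [0,0,-0.36,2,40,-50,3],
  [0,0,-0.54,3,60,-50,3],
  [0,0,-0.72,4,80,-50,3],
  [0,0,-0.9,5,100,-50,3],
  [0,0,-1.08,6,120,-50,3],
  [0,0,-1.26,6.5,133,-50,3],
  [0,0,-1.44,6.5,133,-50,3],
])

```text
t: 38.8
eef_pos: [0.5697, 0.0799, 0.061]
tool_rot: [0.001, -0.007, 1.0, -0.0]
contact_force: [0.3, -1.1, -1.6]
gripper_width: 0.145
grasp_force: 88.4
```

```bash
cat > cov3.py <<'E'
from h import *
p,r=cur();d=np.array([.57,.08,0]);r2=down(-.804+np.pi)
s=rows([(d+[0,0,.062],r2),(d+[0,0,.0145],r2)])
print(bot.get_obs()['q'].round(2),bot.get_obs()["contact_force"])
E
python3 cov3.py
```

```text
[-0.001, 0.001, -0.754] [-0.3, 0.1, -1.0] n=4.0
[-0.001, 0.001, -0.754] [-0.3, 0.1, 46.5] n=0.8
[-0.49  0.55  0.32  1.95 -0.26  0.68  1.57] [ 0.2785236  -1.08907901 -1.63006536]
```

Emit:
jog_arm([
  [0,0,-0.18,0,0,0,3],
  [0,0,-0.36,0,0,0,3],
  [0,0,-0.54,0,0,0,3],
  [0,0,-0.7,0,0,0,3],
  [0,0,-0.76,0,0,20,3],
  [0,0,-0.76,0,0,40,3],
  [0,0,-0.76,0,0,45,3],
  [0,0,-0.76,0,0,46,3],
  [0,0,-0.76,0,0,46,3],
])

```text
t: 39.92
eef_pos: [0.5693, 0.08, 0.0154]
tool_rot: [0.001, -0.374, 0.927, -0.0]
contact_force: [-0.3, -0.6, -2.2]
gripper_width: 0.143
grasp_force: 88.3
```

Emit:
jog_arm([
  [0,0,0,0,0,0,50],
  [0,0,0,0,0,0,50],
  [0,0,0,0,0,0,50],
  [0,0,0,0,0,-40,50],
  [0,0,0,0,0,-90,50],
  [0,0,0.18,0,0,-120,50],
  [0,0,0.36,0,0,-120,50],
  [0,0,0.54,0,0,-120,50],
  [0,0,0.72,0,0,-120,50],
  [0,0,0.9,0,0,-120,50],
])

```text
t: 41.18
eef_pos: [0.5687, 0.0799, 0.1348]
tool_rot: [0.0, 0.069, 0.998, 0.0]
contact_force: [0.1, 0.7, -0.5]
gripper_width: 0.587
grasp_force: 0.0
```

Emit:
jog_arm([
  [0,0,0.18,0,0,0,50],
  [0,0,0.36,0,0,0,50],
  [0,0,0.54,0,0,0,50],
  [0,0,0.72,0,0,0,50],
  [0,0,0.9,0,0,0,50],
  [0,0,1.08,0,0,0,50],
  [0,0,1.26,0,0,0,50],
  [0,0,1.44,0,0,0,50],
  [0,0,1.62,0,0,0,50],
  [0,0,1.8,0,0,0,50],
])

```text
t: 42.42
eef_pos: [0.5687, 0.0801, 0.1348]
tool_rot: [-0.0, 0.824, 0.566, 0.0]
contact_force: [0.1, -0.3, -0.5]
gripper_width: 0.585
grasp_force: 0.0
```

Emit:
jog_arm([
  [0,0,0.18,0,0,0,50],
  [0,0,0.36,-80,0,-40,50],
  [0,0,0.44,-140,0,-60,50],
  [0,0,0.44,-200,0,-60,50],
  [0,0,0.44,-200,0,-60,50],
])

```text
t: 43.05
eef_pos: [0.4963, -0.1105, 0.1955]
tool_rot: [0.0, 0.928, 0.373, 0.001]
contact_force: [1.3, 0.2, 0.8]
gripper_width: 0.584
grasp_force: 0.0
```

```bash
python3 -c "
from h import *
ps=shots()
mt,_=mask(ps[0],150,700,3000);ms,_=mask(ps[1],132,800,5000)
for y in (-.804,): print(fitmask(ps,[mt,ms],COVER,(.57,.08),.022,50,(y,)),fitmask(ps,[mt*0+mask(ps[0],150,700,3000)[0],ms],COVER,(.57,.08),.022,50,(y+.1,)))
print(tri1(ps,'cover_grip')[1],packs(ps),cur()[0])
c=tri1(ps,'cassette_mid');print(BR.T@(c[1]-BAY))"
```

```text
((np.float64(0.5695055439670026), np.float64(0.07819473595563325), np.float64(-0.7992261555853886)), np.float64(1.0373063960613615)) ((np.float64(0.569423762830487), np.float64(0.07796651755456584), np.float64(-0.8019479121057129)), np.float64(1.0376843673400389))
[0.56739392 0.07970916 0.02087515] [] [ 0.49831996 -0.10597142  0.19447492]
[-0.00578859 -0.00277157 -0.01054515]
```

```bash
cat > hook.py <<'E'
from h import *
def covpose(lx,ly,lz,th,dz=.0105):
    t=np.radians(th);cx=np.array([np.cos(t),0,np.sin(t)]);cz=np.array([-np.sin(t),0,np.cos(t)]);cy=np.array([0,1.,0])
    g=np.array([lx,ly,lz])/1000+.082*cx+.020*cz
    Rt=BR@np.c_[cy,cx,-cz]; tcp=BAY+BR@(g-dz*cz); return tcp,Rt
def lip(dz=.0105):
    p,r=cur();c=BR.T@r;cy,cx,cz=c[:,0],c[:,1],-c[:,2];g=BR.T@(p-BAY)+dz*cz
    l=g-.082*cx-.020*cz;print("lip mm",(l*1000).round(1),"th",np.degrees(np.arctan2(cx[2],cx[0])).round(2),"yaw,roll",np.degrees([cx[1],cy[2]]).round(2),"grip",(g*1000).round(1),"F bay",(BR.T@bot.get_obs()["contact_force"]).round(1))
E
python3 - <<'E'
from h import *
d=np.array([.5690,.0795,0]);r=down(-.802)
rows([(d+[0,0,.1],r),(d+[0,0,.0125],r)])
E
```

```text
[-0.0, -0.0, 0.003] [179.3, -83.3, 94.3] n=3.5
[-0.0, -0.0, 0.003] [179.2, -83.2, 181.8] n=1.4
```

Emit:
jog_arm([
  [0,0,0.003,60,-28,30,50],
  [0,0,0.003,115,-54,50,50],
  [0,0,0.003,165,-77,70,50],
  [0,0,0.003,179,-83,94,50],
  [0,0,0.003,179,-83,130,50],
  [0,0,0.003,179,-83,130,50],
  [0,0,0.003,179,-83,130,50],
])

```text
t: 44.22
eef_pos: [0.5693, 0.0772, 0.0654]
tool_rot: [0.0, 0.928, 0.374, 0.0]
contact_force: [-0.5, -0.1, 0.1]
gripper_width: 0.591
grasp_force: 0.0
```

```bash
python3 - <<'E'
from h import *
d=np.array([.5690,.0795,0]);r=down(-.802)
rows([(d+[0,0,.0125],r)])
E
```

```text
[0.001, -0.001, -0.003] [1.3, -1.9, 52.9] n=0.8
```

Emit:
jog_arm([
  [0,0,-0.002,1,-1.7,35,50],
  [0,0,-0.002,1,-1.7,52,50],
  [0,0,-0.002,1,-1.7,52,50],
  [0,0,-0.002,1,-1.7,52,50],
  [0,0,-0.002,1,-1.7,52,3],
  [0,0,-0.002,1,-1.7,52,3],
  [0,0,-0.002,1,-1.7,52,3],
  [0,0,-0.002,1,-1.7,52,3],
  [0,0,-0.002,1,-1.7,52,3],
  [0,0,-0.002,1,-1.7,52,3],
], grip_force=100)

```text
t: 45.48
eef_pos: [0.5689, 0.079, 0.0136]
tool_rot: [-0.0, 0.927, 0.374, 0.001]
contact_force: [-1.9, 0.7, 5.8]
gripper_width: 0.146
grasp_force: 98.2
```

```bash
python3 - <<'E'
from hook import *
p,r=cur();print(p)
s=rows([(p+[0,0,.15],r),covpose(-35,0,45,14)])
rows([covpose(-48,0,6,14),covpose(-70,0,.5,14)],s)
E
```

```text
[0.56886537 0.07898872 0.0135754 ]
[0.0, 0.0, 0.0] [0.2, 0.0, -150.0] n=2.4
[-0.506, -0.002, 0.0] [-387.5, 294.3, -144.4] n=7.8
[0.0, 0.0, 0.0] [0.0, -22.0, 34.7] n=0.7
[0.0, 0.0, 0.0] [0.0, -44.7, 34.7] n=0.4
```

Emit:
jog_arm([
  [0,0,0,0,0,-60,3],
  [0,0,0,0,0,-120,3],
  [0,0,0,0,0,-150,3],
  [-0.08,0,0,-48,37,-150,3],
  [-0.16,0,0,-96,73,-150,3],
  [-0.24,0,0,-144,110,-150,3],
  [-0.32,0,0,-192,147,-148,3],
  [-0.4,0,0,-240,184,-146,3],
  [-0.46,0,0,-288,220,-145,3],
  [-0.506,0,0,-336,257,-145,3],
])

```text
t: 46.72
eef_pos: [0.5046, -0.3361, 0.1569]
tool_rot: [0.231, 0.898, 0.363, 0.093]
contact_force: [0.6, 1.0, -3.2]
gripper_width: 0.141
grasp_force: 98.7
```

Emit:
jog_arm([
  [0,0,0,-26,18,-10,3],
  [0,0,0,-51,33,-17,3],
  [0,0,0,-51,33,-17,3],
  [0,0,0,-51,33,-17,3],
])

```text
t: 47.22
eef_pos: [0.4834, -0.3846, 0.1875]
tool_rot: [0.23, 0.898, 0.363, 0.093]
contact_force: [0.4, 1.5, -1.9]
gripper_width: 0.142
grasp_force: 98.8
```

```bash
sed -i 's/dz=.0105/dz=.0085/' hook.py; python3 - <<'E'
from hook import *
lip()
rows([covpose(-35,0,45,14),covpose(-48,0,6,14),covpose(-70,0,.5,14)])
print(bot.get_obs()['q'].round(2))
ps=shots()
for th in ("cover_lip","cover_grip","bay_ledge"):
    b=tri1(ps,th); print(th,(1000*BR.T@(b[1]-BAY)).round(1) if b else None,b[2:] if b else 0)
E
```

```text
lip mm [-46.3   4.2  77.7] th 13.71 yaw,roll [0.03 0.07] grip [ 28.6   4.2 116.6] F bay [-1.3  1.3 -1.6]
[-0.005, -0.001, 0.0] [-4.3, 3.2, 34.0] n=0.6
[-0.005, -0.001, 0.0] [-4.3, -18.7, 68.8] n=0.7
[-0.005, -0.001, 0.0] [-4.3, -41.4, 69.0] n=0.4
[-0.21  0.32  0.85  2.17 -0.45  0.29  0.15]
cover_lip [-21.1  16.4  79.6] (np.float64(0.028578176373918598), 0.92, 0.31)
cover_grip [ 29.3   1.3 128.6] (np.float64(0.0014488055024740475), 0.94, 0.73)
bay_ledge [-56.6  -2.7   5.1] (np.float64(0.005954111188698237), 0.72, 0.75)
```

Emit:
jog_arm([
  [-0.005,0,0,-3,-8,30,3],
  [-0.005,0,0,-3,-16,60,3],
  [-0.005,0,0,-3,-16,61,3],
  [-0.005,0,0,-3,-16,61,3],
  [-0.005,0,0,-3,-16,61,3],
])

```text
t: 48.25
eef_pos: [0.4925, -0.3987, 0.1274]
tool_rot: [0.233, 0.897, 0.363, 0.095]
contact_force: [-0.2, -0.4, -1.8]
gripper_width: 0.14
grasp_force: 98.5
```

```bash
python3 - <<'E'
from hook import *
lip()
rows([covpose(-48,0,6,14),covpose(-70,0,.5,14),covpose(-69,0,1,9),covpose(-70,0,1.5,3)])
ps=shots()
for th in ("cover_lip","cover_grip","bay_ledge"):
    b=tri1(ps,th); print(th,(1000*BR.T@(b[1]-BAY)).round(1) if b else None,b[2:] if b else 0)
t,s=[p['pixels'][:,:,::-1] for p in ps]
# predicted ledge edge & lip drawn
def z(im,x,y): return cv2.resize(im[y:y+100,x:x+100],(400,400),interpolation=cv2.INTER_CUBIC)
out=[]
c=BR.T@cur()[1];p0=BR.T@(cur()[0]-BAY);
def cw(v): # cover frame -> world
    cy,cx,cz=c[:,0],c[:,1],-c[:,2];return BAY+BR@(p0+.0085*cz+v[0]*cx+v[1]*cy+v[2]*cz)
for im,p,x,y in ((t,ps[0],430,215),(s,ps[1],290,355)):
    k=z(im,x,y)
    for X in [BAY+BR@np.array([-.0605,yy,.012]) for yy in(-.063,.063)]+[BAY+BR@np.array([xx,yy,.008]) for xx in(-.083,.072) for yy in (-.072,.072)]: 
        u=((proj(p,X)[0]-[x,y])*4+2).astype(int);cv2.circle(k,tuple(int(i) for i in u),3,(0,0,255),1)
    for v in [(.043,.057,-.014),(.043,-.057,-.014),(-.067,.057,-.014),(-.067,-.057,-.014),(0,.03,.014),(0,-.03,.014)]:
        u=((proj(p,cw(v))[0]-[x,y])*4+2).astype(int);cv2.circle(k,tuple(int(i) for i in u),3,(0,255,0),1)
    out.append(k)
cv2.imwrite('pics/h1.png',np.hstack(out))
E
```

```text
lip mm [-45.7   0.9  14.8] th 14.13 yaw,roll [0.03 0.05] grip [29.   1.  54.2] F bay [-0.3 -0.4 -1.8]
[0.002, -0.001, 0.001] [-1.0, -4.4, 8.2] n=0.1
[0.002, -0.001, 0.001] [-1.0, -27.1, 8.1] n=0.4
[0.089, -0.001, 0.001] [-1.0, -25.3, 15.1] n=0.5
[0.194, -0.001, 0.001] [-1.0, -26.2, 23.0] n=0.6
cover_lip [-42.4  -5.8  24. ] (np.float64(5.596168523119791e-05), 0.83, 0.95)
cover_grip [26.9  6.6 51.5] (np.float64(0.0008348448413633865), 0.95, 0.87)
bay_ledge [-57.2   0.8   6.8] (np.float64(0.009215933061995878), 0.89, 0.96)
```

View pics/h1.png

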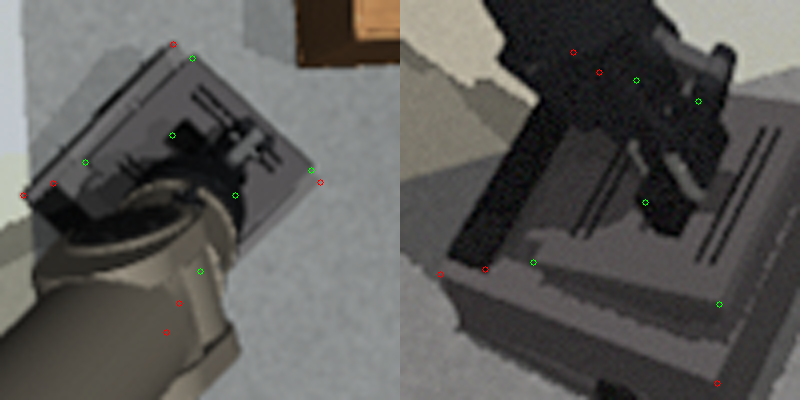

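Emit:
jog_arm([
  [0.002,0,0,-1,-4.4,5,3],
  [0.002,0,0,-1,-4.4,8.2,3],
  [0.002,0,0,-1,-10,8.2,3],
  [0.002,0,0,-1,-15,8.2,3],
  [0.002,0,0,-1,-18,8.2,3],
  [0.002,0,0,-1,-20,8.2,3],
  [0.002,0,0,-1,-20,8.2,3],
])

```text
t: 49.52
eef_pos: [0.4821, -0.3896, 0.1102]
tool_rot: [0.232, 0.898, 0.363, 0.094]
contact_force: [-0.2, 0.1, -2.8]
gripper_width: 0.138
grasp_force: 98.5
```

```bash
python3 -c "
from hook import *
lip()
rows([covpose(-70,0,.5,14)])"
```

```text
lip mm [-63.5  -0.2   1.9] th 13.98 yaw,roll [0.02 0.05] grip [11.2 -0.2 41.1] F bay [-0.9 -0.  -2.7]
[-0.0, -0.001, 0.0] [0.2, -6.6, -0.3] n=0.1
```

Emit:
jog_arm([
  [0,0,0,0,-2,0,3],
  [0,0,0,0,-4,0,3],
  [0,0,0,0,-5.5,0,3],
  [0,0,0,0,-7,0,3],
  [0,0,0,0,-7,0,3],
  [0,0,0,0,-7,0,3],
])

```text
t: 50.28
eef_pos: [0.4779, -0.3853, 0.1068]
tool_rot: [0.232, 0.898, 0.363, 0.094]
contact_force: [-0.4, 0.6, -2.5]
gripper_width: 0.139
grasp_force: 98.5
```

```bash
python3 -c "
from hook import *
lip()
rows([covpose(-70.5,0,1,8),covpose(-70.5,0,1.5,4),covpose(-70.5,0,2,1)])"
```

```text
lip mm [-70.2  -0.2   0.2] th 13.98 yaw,roll [0.02 0.05] grip [ 4.5 -0.2 39.4] F bay [-1.4  0.1 -2.2]
[0.104, -0.001, 0.0] [0.2, 0.6, 7.7] n=0.6
[0.174, -0.001, 0.0] [0.2, 0.8, 13.0] n=0.4
[0.227, -0.001, 0.0] [0.2, 0.6, 16.9] n=0.3
```

Emit:
jog_arm([
  [0,0,0,0,-1.5,0,3],
  [0,0,0,0,-3,0,3],
  [0,0,0,0,-4,0,3],
  [0,0,0,0,-4,0,3],
])

```text
t: 50.78
eef_pos: [0.476, -0.3832, 0.1055]
tool_rot: [0.232, 0.898, 0.363, 0.094]
contact_force: [2.0, -1.3, -1.3]
gripper_width: 0.137
grasp_force: 98.6
```

```bash
python3 -c "
from hook import *
lip()
rows([covpose(-70.5,0,1,8),covpose(-70.5,0,1.5,4),covpose(-70.5,0,2,1)])"
```

```text
lip mm [-73.2  -0.1  -0.4] th 14.03 yaw,roll [0.01 0.04] grip [ 1.5 -0.1 38.8] F bay [ 1.9  0.5 -1.8]
[0.105, -0.001, 0.0] [0.1, 3.8, 7.9] n=0.6
[0.175, -0.001, 0.0] [0.1, 3.9, 13.2] n=0.4
[0.227, -0.001, 0.0] [0.1, 3.7, 17.1] n=0.3
```

Emit:
jog_arm([
  [0,0,0,0,3.5,0.5,3],
  [0.035,0,0,0,4,2.5,3],
  [0.07,0,0,0,4.1,5.2,3],
  [0.105,0,0,0,4.1,7.9,3],
  [0.14,0,0,0,4.2,10.5,3],
  [0.175,0,0,0,4.2,13.2,3],
  [0.175,0,0,0,4.2,13.2,3],
])

```text
t: 51.65
eef_pos: [0.4827, -0.3901, 0.0952]
tool_rot: [0.152, 0.914, 0.37, 0.061]
contact_force: [-0.1, -0.1, -0.3]
gripper_width: 0.143
grasp_force: 98.9
```

```bash
python3 -c "
from hook import *
lip()
rows([covpose(-70.5,0,2,2),covpose(-70.3,0,2,.5)])"
```

```text
lip mm [-70.9  -0.1   1.2] th 3.91 yaw,roll [0.07 0.  ] grip [ 9.6  0.  26.7] F bay [-0.1 -0.1 -0.3]
[0.033, -0.0, 0.001] [-0.0, 0.8, 1.9] n=0.2
[0.06, -0.0, 0.001] [-0.0, 1.2, 4.1] n=0.1
```

Emit:
jog_arm([
  [0.033,0,0,0,1.2,1.9,3],
  [0.05,0,0,0,1.3,3.2,3],
  [0.06,0,0,0,1.4,4.1,3],
  [0.065,0,0,0,1.4,4.4,3],
  [0.065,0,0,0,1.4,4.4,3],
])

```text
t: 52.28
eef_pos: [0.4843, -0.392, 0.0918]
tool_rot: [0.123, 0.919, 0.371, 0.05]
contact_force: [0.1, -0.1, -1.7]
gripper_width: 0.137
grasp_force: 98.7
```

```bash
python3 -c "
from hook import *
lip()"
```

```text
lip mm [-70.3  -0.2   2.4] th 0.21 yaw,roll [0.02 0.04] grip [11.6 -0.2 22.7] F bay [-0.3 -0.  -1.7]
```

Emit:
jog_arm([
  [0,0,0,0,0,0,30],
  [0,0,0,0,0,0,40],
  [0,0,0,0,0,0,40],
  [0,0,0,0,0,0,40],
  [0,0,0,0,0,-30,40],
  [0,0,0,0,0,-80,40],
  [0,0,0,0,0,-140,40],
  [0,0,0,100,0,-180,40],
  [0,0,0,200,0,-180,40],
  [0,0,0,260,0,-180,40],
])

```text
t: 53.52
eef_pos: [0.5853, -0.2306, 0.2615]
tool_rot: [0.123, 0.919, 0.371, 0.051]
contact_force: [0.8, -0.5, -0.0]
gripper_width: 0.47
grasp_force: 0.0
```

```bash
python3 - <<'E'
from hook import *
print(cur()[0])
ps=shots()
for th in ("cover_lip","cover_grip","bay_ledge"):
    b=tri1(ps,th); print(th,(1000*BR.T@(b[1]-BAY)).round(1) if b else None,b[2:] if b else 0)
print(packs(ps))
t,s=[p['pixels'][:,:,::-1] for p in ps]
out=[]
for im,p,x,y in ((t,ps[0],430,215),(s,ps[1],290,355)):
    k=cv2.resize(im[y:y+100,x:x+100],(400,400),interpolation=cv2.INTER_CUBIC)
    for v in [(.043,.057,-.014),(.043,-.057,-.014),(.007,.03,.014),(.007,-.03,.014),(-.007,-.03,.014),(-.007,.03,.014)]:
        u=((proj(p,BAY+BR@(np.array(v)+[.012,0,.022]))[0]-[x,y])*4+2).astype(int);cv2.circle(k,tuple(int(i) for i in u),3,(0,255,0),1)
    out.append(k)
w=lambda im,x,y:cv2.resize(im[y:y+50,x:x+100],(400,200),interpolation=cv2.INTER_CUBIC)
cv2.imwrite('pics/h2.png',np.vstack([np.hstack(out),np.hstack([w(t,170,250),w(s,200,130)])]))
E
```

```text
[ 0.5852558  -0.23059242  0.261511  ]
cover_lip [-73.5   4.4   0.4] (np.float64(0.0023836222306188753), 0.63, 0.89)
cover_grip [12.6  2.  20.1] (np.float64(0.0033894382536324864), 0.94, 0.92)
bay_ledge [-56.6  -3.4   7.6] (np.float64(0.0031755149417786385), 0.67, 0.89)
[]
```

View pics/h2.png

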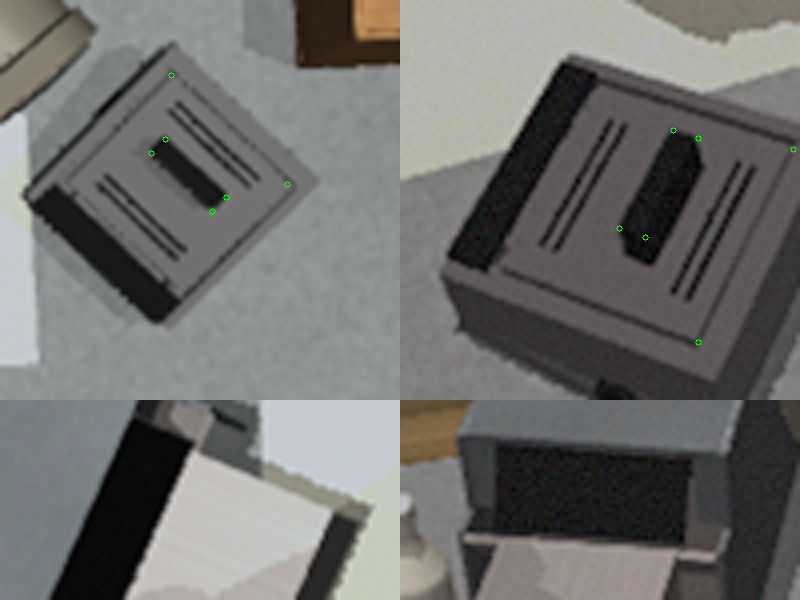

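The cover corners and rib match the predicted shut pose within about a pixel. The deck is empty, the flap is shut and no packs are left on the table, so I'm handing in.

```bash
python3 -c "
from station import bot
print(bot.hand_in())"
```

```text
the job is handed in; nothing more can be done
None
```

The job is handed in: all four packs went through the flap, which shut behind them. The cassette lies in the bay with the cover hooked under the ledge and swung flush, and none of the glassware was knocked over. The station returned no verdict; this rests on the last camera pictures and the arm's readings.

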